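# Turn a hearing-aid tray round and dock it

### The arm

A 6-joint arm with a two-finger parallel gripper is mounted at the origin on the work surface. World frame = base frame: x ahead of the robot, y to its left, z up, the work surface at z = 0. Lengths are in m, angles in rad, forces in N, time in s.
With the tool pointing down it reaches from about 0.425 to 0.95 m from the base axis. Payload 3.5 kg.
Tool frame: the origin (TCP) lies at the centre of the arm's flange, where the gripper is bolted on; the fingertips stand 173 mm ahead of it and the grasp point (between the pads) lies 155 mm ahead of it (ctrl.tcp_to_grasp is the distance from the TCP to the grasp point, in m); z points along the fingers, x is the direction in which the jaws open and shut, and the axes are right-handed (so a half turn about z gives the same grasp; the last joint's range is limited). The gripper opens to 85 mm and grips with 20 to 120 N. Pads are 22 mm wide; open, the fingers measure 114 mm over their backs; the gripper's body (76 mm by 85 mm) begins 54 mm behind the grasp point. The pads swing forward as they close: fully open they stand 13 mm farther back than shut.
Start: joints at [1.118, 0.286, 1.577, -0, 1.279, -0.15], TCP at [0.201, 0.644, 0.405] pointing down, gripper open.
Joint ranges: [-2.77, 2.77], [-0.9, 2.22], [0.21, 2.48], [-1.53, 4.67], [0.24, 2.81], [-2.84, 2.84]. Speed limits (rad/s): [2.79, 2.79, 3.14, 3.14, 3.14, 3.14].

### API

Orientations are given as a unit quaternion [x, y, z, w].
In Python, from plant import readout, imaging, ctrl, spotter gives the robot as it stands.
- The arm moves only by the tool apply_moves, never from a script. Its argument "steps" is a list of rows, each an object of numbers: "tx", "ty", "tz": the shift along the tool's x, y, z in mm; "wx", "wy", "wz": the turn, a rotation vector about the tool's x, y, z in rad. In form: [{"tx": .., "ty": .., "tz": .., "wx": .., "wy": .., "wz": ..}, ...]. A call has 1 to 12 rows; each row is the pose to reach, as a shift and turn from the pose commanded when the call began, along the tool's axes at that moment; what a row does not reach only later rows make up. A row lasts 1/10 s, in which the tool goes at most 50 mm and 8.59 degrees, less where a joint would pass 70% of its speed; a pose out of reach is approached as far as the arm can. A call with a gripper value outside its range is refused whole. "hand" is the opening, from 0 (shut) to 1 (fully open), set as the call begins (left out, the last holds). The fingers move at their own pace and stop on an object; "force" is the grip in N (left out, the last holds). Time passes only in rows, so rows that repeat a pose let the fingers close. It gives the time, the measured TCP pose, the force and the opening at its end, in the units of the state.
- readout.get_state(): the state, without advancing time (a new reading comes with each control period).
- imaging.read_camera(name): name is "scene" or "top" or "wrist"; returns a dict with "img" (420x560x3 uint8, red, green, blue), "vfov" (degrees; the focal length in pixels is half the picture's height over the tangent of half this angle, whatever the lens; pixels are square), "cx", "cy" (the principal point, pixels), "R" (3x3) and "t" (3): a world point X has camera coordinates R X + t; the wrist camera has in their place "tool_from_camera" (4x4, takes a point from camera to tool coordinates, whose origin is the TCP and whose axes are the tool frame's). Camera axes: x right, y down, z forward; pixel columns grow to the right and rows downward; lengths in m; the calibration is good to about 2 mm. A picture is of the moment at which its call begins: read the wrist's pose just before it. There is no depth.
- ctrl.sign_off(): hands the job in, once; it reports no verdict.
Trained networks look in the newest picture that a camera, given by its name, has taken for a name from the list of things; names that differ only in an ending like _2 or _b are one class to them, and where a whole thing is asked for, a point or a joint stands for the part that bears it (a point fixed in the world has none). Each returns a list of dicts, best first, with "confidence" (0 to 1); they miss things now and then, are a little off and sometimes report something else, mostly with a low value. They report only what shows in the picture. A call takes as long as a camera call.
- spotter.trace(camera, label): "region" (420x560 bool, what is visible of it) and "uv" ([column, row] in pixels, amid what is visible of it).
The state is a dict: "time": time; "qpos": joint angles; "dq": joint speeds; "joint_efforts": joint torques, N m; "eef_pos": TCP position; "tcp_rot": TCP orientation; "contact_force": force on the tool from outside, world axes, zero at the start; "wrist_torque": the same for the moment, N m; "opening": opening from 0.0 (shut) to 1.0 (fully open).
Only numpy, scipy, OpenCV 4.12 (cv2) and the standard library are available. Lean on these libraries where they do the work, as an engineer would, in place of code of your own. Each camera call takes 0.05 s, during which the arm holds its last target.

### The job

The hearing-aid tray was pushed into the charging dock the wrong way round and has stopped against the dock's tongue. Draw it out, turn it end for end and slide it in fork end first until it is fully home and has pushed the green-flagged contact shuttle right back; then let go. Keep the copper aid in the tray's well, and leave the other things on the counter where they are.

Things in the scene. Friction and masses are not known exactly. Their poses are not given: they have to be found in the camera images.
- dock: White charging dock fixed to the counter, 190 x 100 x 46 mm high. Origin: on the counter below the centre of its mouth; +x points into the dock (the way the tray slides in), z up. Its floor, 10 mm thick, runs from x = -50 mm (open apron in front of the mouth) to 140 mm; the tray slides on top of it, at z = 10 mm.
- dock_mouth (a point): Middle of the mouth at floor level, dock (0, 0, 10) mm, axes as the dock's. From here inward side rails and a hood (underside at dock z = 42 mm, top 46; smoky clear in front, white behind) cover the tray, so it can be held from above only in front of the mouth. Rails are 60 mm apart, flared to about 76 mm at the mouth, narrowing over the first 22 mm.
- tongue_tip (a point): Front of the orange tongue on the dock's centre line, at dock x = 64 mm; the tongue is 16 mm wide, dock z = 10 to 26 mm, and runs on inward. It enters the slot of the tray's fork end and blocks the solid grip end.
- shuttle (a joint): Brass contact shuttle in the dock, sliding along dock +x: 0 at rest (front at dock x = 90 mm, both sides of the tongue) to 0.010 m right back (x = 100 mm), at its stop. No spring: about 4 N of friction, stays where pushed; starts 0 to 2 mm in. Its green flag stands through a slot in the hood's middle, 11 mm above the hood.
- tray_center (a point): Centre of the tray, 13 mm above its underside; +x points to its fork end. Tray 145 long x 56 wide x 26 mm high, about 0.14 kg. x = -27.5 to 32.5 mm: teal open well 56 mm wide, walls 22 high and 3 mm thick, floor 4 mm. It starts with tray x against dock x, grip end in the dock, fork and part of the well out. Fully home, fork first, the centre is at dock x = 27.5, z = 23 mm.
- tray_fork (a point): Middle of the tray's fork end (between the prong tips), 72.5 mm along tray +x from tray_center. The teal fork is x = 32.5 to 72.5 mm: two prongs 16 mm wide, 22 mm high, 24 mm slot between, 56 mm over both.
- tray_end (a point): Middle of the end face of the tray's white grip, 72.5 mm along tray -x from tray_center. The grip is solid, x = -72.5 to -27.5 mm, 36 mm wide and 26 mm high; fully home it is the only part outside the mouth, on the apron.
- aid_center (a point): Centre of the loose copper-toned hearing aid lying in the tray's well, 30 x 11 x 13 mm, 12 g.
- domebox: Coral silicone dome tip box, 74 x 54 x 51 mm, loose beside the dock; origin under its centre.
- loupe: Smoky acrylic loupe standing upright, 52 mm across, 43 mm high, loose beside the dock; origin under its centre.
- cup: White sorting cup, 64 mm across, 60 mm high, loose under the funnel; origin under its centre.
- cradle: Black charging cradle with another aid in it, 90 x 100 x 50 mm, loose; origin under its centre.
- spray: Amber bottle, 48 mm across, 120 mm high, loose; origin under its centre.
- brush: Small cleaning brush lying on the counter, 130 mm long, loose.
- funnel: Stainless funnel on a short fixed stand, 130 x 110 mm base, 180 mm high; origin under its base.

How it is judged:
By the outcome, as a careful person would: the job done as asked, in the order asked, and still so for the second after the job is handed in, with the robot touching nothing.
It also fails if it takes over 64 s, if anything falls off the work surface, if the arm or the gripper's body presses on something with over 40 N, if the wrist force passes 120 N, or if a joint passes its speed limit or range.

## Working session

There is one attempt and no reset: what is moved stays moved. The work goes in short steps, Python scripts to look and compute and a tool call to move; the robot and the scene stay as the last step left them, time stands still between calls to the robot, and variables do not carry over. Pictures are saved under pics/ and viewed, and the job is handed in when it is done.

Besides the shell and the picture viewer there is one more tool, called after "Request:" as name(argument=value, ...) on one line, values as JSON. apply_moves: Moves the arm, as the interface text tells. Its arguments: {"type":"object","properties":{"steps":{"type":"array","items":{"type":"object","properties":{"tx":{"type":"number"},"ty":{"type":"number"},"tz":{"type":"number"},"wx":{"type":"number"},"wy":{"type":"number"},"wz":{"type":"number"}}}},"hand":{"type":"number"},"force":{"type":"number"}},"required":["steps"]}

```bash
ls; mkdir -p pics; cat > h.py <<'E'
import numpy as np, cv2
from plant import readout, imaging, ctrl, spotter
def save(c,n):
    cv2.imwrite('pics/'+n+'.png',c['img'][:,:,::-1])
def f(c): return c['img'].shape[0]/2/np.tan(np.radians(c['vfov'])/2)
def proj(c,X):
    p=np.asarray(X)@np.array(c['R']).T+np.array(c['t']); return np.stack([c['cx']+f(c)*p[...,0]/p[...,2],c['cy']+f(c)*p[...,1]/p[...,2]],-1)
def ray(c,uv,z):
    R=np.array(c['R']);t=np.array(c['t']);o=-R.T@t
    d=R.T@np.array([(uv[0]-c['cx'])/f(c),(uv[1]-c['cy'])/f(c),1]); return o+d*(z-o[2])/d[2]
E
python3 - <<'E'
from h import *
s=readout.get_state();print(s)
for n in ['scene','top','wrist']:
    c=imaging.read_camera(n);save(c,n+'0');print(n,c['vfov'],c['cx'],c['cy'],c.get('R'),c.get('t'),c.get('tool_from_camera'))
    for l in ['dock','shuttle','tray_center','aid_center','domebox','loupe','cup','cradle','spray','brush','funnel']:
        r=spotter.trace(n,l)
        print(l,[(round(x['confidence'],2),np.round(x['uv']).tolist(),int(x['region'].sum())) for x in r[:2]])
E
```

```text
pics
{'time': 0.0, 'qpos': array([ 1.11799132e+00,  2.87234071e-01,  1.57821543e+00, -6.88483365e-06,
        1.27860718e+00, -1.50028296e-01]), 'dq': array([ 0.00100348,  0.00092668, -0.00070159,  0.00045218, -0.00210472,
       -0.00031336]), 'joint_efforts': array([-5.10646278e-04, -4.05976903e+01, -2.92624569e+01, -2.57765951e-04,
        5.70731208e-03, -1.06800687e-05]), 'eef_pos': array([0.20114422, 0.64406815, 0.40328025]), 'tcp_rot': array([ 8.05657461e-01,  5.92380399e-01, -1.08898283e-03,  5.76181558e-04]), 'contact_force': array([-0.501319  , -0.53209158, -0.34575921]), 'wrist_torque': array([ 0.02104276, -0.01778034, -0.00795703]), 'opening': 0.9991788095313219}
scene 55.11589062289815 283.45646944831725 205.0285145863528 [[-0.544311    0.83882027  0.01030016]
 [ 0.65912393  0.43523673 -0.61329   ]
 [-0.5189231  -0.32703141 -0.78979065]] [ 0.32288306 -0.34812126  1.55301362] None
dock [(0.67, [263.0, 220.0], 309), (0.6, [300.0, 240.0], 1985)]
shuttle []
tray_center [(0.56, [320.0, 216.0], 338)]
aid_center []
domebox [(0.81, [330.0, 271.0], 615)]
loupe [(0.8, [263.0, 223.
[... 938 characters left out ...]
, [247.0, 182.0], 1977)]
spray [(0.78, [424.0, 262.0], 415), (0.47, [243.0, 220.0], 493)]
brush [(0.94, [130.0, 280.0], 454), (0.25, [244.0, 218.0], 630)]
funnel [(0.93, [437.0, 175.0], 2409)]
wrist 62.91616160389952 280.75866499461006 208.52625344955499 None None [[ 9.99999413e-01  1.07998453e-03 -8.93539939e-05 -3.03349767e-04]
 [-9.96546942e-04  9.48860663e-01  3.15693601e-01 -8.07686942e-02]
 [ 4.25728697e-04 -3.15693327e-01  9.48861182e-01  3.19700284e-02]
 [ 0.00000000e+00  0.00000000e+00  0.00000000e+00  1.00000000e+00]]
dock []
shuttle []
tray_center []
aid_center []
domebox [(0.46, [179.0, 360.0], 918)]
loupe []
cup []
cradle []
spray []
brush [(0.61, [180.0, 356.0], 998)]
funnel []
```

```bash
python3 - <<'E'
import cv2
a=cv2.imread('pics/top0.png');cv2.imwrite('pics/top0c.png',cv2.resize(a[110:310,60:480],None,fx=1.9,fy=1.9,interpolation=3))
a=cv2.imread('pics/scene0.png');cv2.imwrite('pics/scene0c.png',cv2.resize(a[170:310,220:400],None,fx=4,fy=4,interpolation=3))
E
```

```text
(no output)
```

View pics/top0c.png

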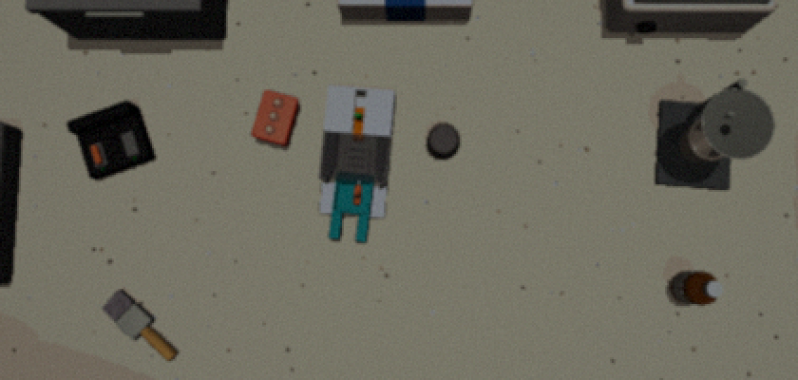

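View pics/scene0c.png

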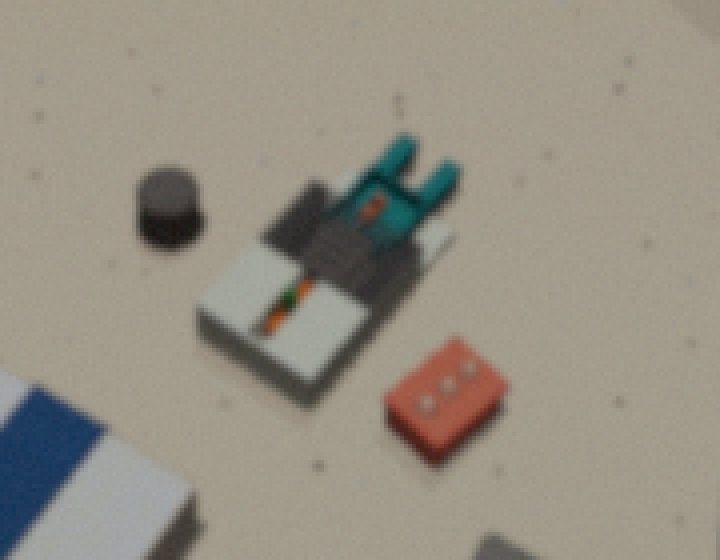

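View pics/scene0.png

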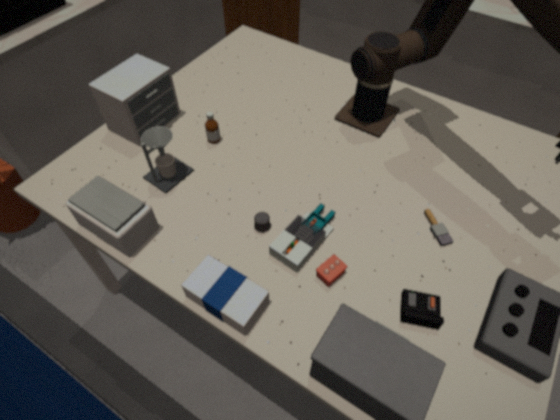

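View pics/top0.png

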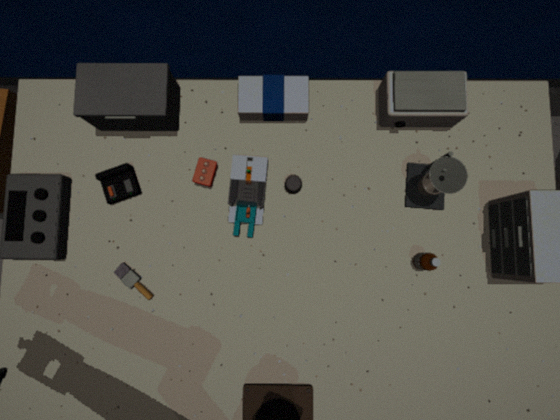

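```bash
python3 - <<'E'
from h import *
from scipy.optimize import least_squares
t=imaging.read_camera('top');s=imaging.read_camera('scene')
# crop coords -> pixels
T=lambda u,v:(60+u/1.9,110+v/1.9)
S=lambda u,v:(220+u/4,170+v/4)
# dock points: hood rear corners (140,+-50,46), apron front corners
obs=[(t,(140,50,46),T(327,87)),(t,(140,-50,46),T(395,88)),(t,(-50,50,10),T(320,213)),(t,(-50,-50,10),T(384,217)),
 (s,(140,50,46),S(305,380)),(s,(140,-50,46),S(198,305)),(s,(-50,50,10),S(455,232))]
def P(p,X):
    x,y,a=p;X=np.array(X)/1000
    return np.array([x+np.cos(a)*X[0]-np.sin(a)*X[1],y+np.sin(a)*X[0]+np.cos(a)*X[1],X[2]])
F=lambda p:np.concatenate([proj(c,P(p,X))-uv for c,X,uv in obs])
r=least_squares(F,[.55,.08,0],loss='soft_l1');print(r.x,np.round(F(r.x).reshape(-1,2),1))
for n,u,z in [('forkL',(335,239),.032),('forkR',(361,241),.032),('aid',(357,193),.02),('loupe',(443,134),.043),('box',(277,115),.051),('flag',(359,117),.055)]:
    w=ray(t,T(*u),z);d=w[:2]-r.x[:2];a=r.x[2]
    print(n,np.round(w,3),'dock',np.round([d[0]*np.cos(a)+d[1]*np.sin(a),-d[0]*np.sin(a)+d[1]*np.cos(a)],4))
E
```

```text
[ 0.58727254  0.09327977 -0.06982469] [[ 0.2 -1.7]
 [-0.5  0.4]
 [-0.7 -0.4]
 [ 0.3  0.3]
 [ 1.1  0. ]
 [-1.1 -0.2]
 [-0.1 -1.1]]
forkL [0.5   0.118 0.032] dock [-0.089  0.019]
forkR [0.497 0.08  0.032] dock [-0.0888 -0.0195]
aid [0.57  0.088 0.02 ] dock [-0.0172 -0.0061]
loupe [ 0.656 -0.04   0.043] dock [ 0.0781 -0.1278]
box [0.681 0.206 0.051] dock [0.0861 0.1194]
flag [0.679 0.084 0.055] dock [ 0.0916 -0.0025]
```

```bash
cat >> h.py <<'E'
from scipy.spatial.transform import Rotation as Ro
def plan(pos,ang,tilt=None):
    "delta in tool axes from measured pose to tool-down pose w/ tool x at world angle ang(rad)"
    s=readout.get_state();R0=Ro.from_quat(s['tcp_rot'])
    x=np.array([np.cos(ang),np.sin(ang),0]);z=np.array([0,0,-1.]);R1=Ro.from_matrix(np.stack([x,np.cross(z,x),z],1))
    d=R0.inv().apply(np.array(pos)-s['eef_pos'])*1000;w=(R0.inv()*R1).as_rotvec()
    print('t',np.round(d,1),'w',np.round(w,4),'time',s['time'],'at',np.round(s['eef_pos'],4),'F',np.round(s['contact_force'],1),'open',round(s['opening'],3))
    return d,w
def dk(p,X):
    x,y,a=p;X=np.array(X,float)
    return np.array([x+np.cos(a)*X[0]-np.sin(a)*X[1],y+np.sin(a)*X[0]+np.cos(a)*X[1]])
def wcam():
    s=readout.get_state();c=imaging.read_camera('wrist')
    M=np.eye(4);M[:3,:3]=Ro.from_quat(s['tcp_rot']).as_matrix();M[:3,3]=s['eef_pos'];M=M@np.array(c['tool_from_camera'])
    c['R']=M[:3,:3].T;c['t']=-M[:3,:3].T@M[:3,3];return c
D=[.58727,.09328,-.0698]
E
python3 -c "
from h import *
p=dk(D,(-.06,0));plan([*p,.35],np.pi/2+D[2])"
```

```text
t [-424.7  474.4   54.7] w [-0.00e+00  1.00e-04 -2.33e-01] time 1.9 at [0.2012 0.6443 0.4047] F [0.3 0.1 0.1] open 0.996
```

Request:
apply_moves(steps=[{"tx":-425,"ty":474,"tz":54,"wz":-0.233},{"tx":-425,"ty":474,"tz":54,"wz":-0.233},{"tx":-425,"ty":474,"tz":54,"wz":-0.233},{"tx":-425,"ty":474,"tz":54,"wz":-0.233},{"tx":-425,"ty":474,"tz":54,"wz":-0.233},{"tx":-425,"ty":474,"tz":54,"wz":-0.233},{"tx":-425,"ty":474,"tz":54,"wz":-0.233},{"tx":-425,"ty":474,"tz":54,"wz":-0.233},{"tx":-425,"ty":474,"tz":54,"wz":-0.233},{"tx":-425,"ty":474,"tz":54,"wz":-0.233},{"tx":-425,"ty":474,"tz":54,"wz":-0.233},{"tx":-425,"ty":474,"tz":54,"wz":-0.233}])

```text
$.steps[0]: bad value
```

```bash
python3 -c "
from h import *
p=dk(D,(-.06,0));plan([*p,.35],np.pi/2+D[2])"
```

```text
t [-424.7  474.4   54.7] w [-0.00e+00  1.00e-04 -2.33e-01] time 1.9 at [0.2012 0.6443 0.4047] F [0.3 0.1 0.1] open 0.996
```

Request:
apply_moves(steps=[{"tx":-425,"ty":474,"tz":54,"wx":0,"wy":0,"wz":-0.233}])

```text
time: 2.0
eef_pos: [0.2251, 0.6036, 0.4008]
tcp_rot: [0.756, 0.654, 0.001, -0.001]
contact_force: [2.3, 0.4, -0.6]
opening: 0.996
```

```bash
python3 -c "
from h import *
p=dk(D,(-.06,0));plan([*p,.35],np.pi/2+D[2])"
```

```text
t [-457.3  372.3   49.3] w [-0.0002 -0.0031 -0.0751] time 2.0 at [0.2251 0.6036 0.4008] F [ 2.3  0.4 -0.6] open 0.996
```

Request:
apply_moves(steps=[{"tx":-455,"ty":370,"tz":50,"wx":0,"wy":0,"wz":-0.08},{"tx":-455,"ty":370,"tz":50,"wx":0,"wy":0,"wz":-0.08},{"tx":-455,"ty":370,"tz":50,"wx":0,"wy":0,"wz":-0.08},{"tx":-455,"ty":370,"tz":50,"wx":0,"wy":0,"wz":-0.08},{"tx":-455,"ty":370,"tz":50,"wx":0,"wy":0,"wz":-0.08},{"tx":-455,"ty":370,"tz":50,"wx":0,"wy":0,"wz":-0.08},{"tx":-455,"ty":370,"tz":50,"wx":0,"wy":0,"wz":-0.08},{"tx":-455,"ty":370,"tz":50,"wx":0,"wy":0,"wz":-0.08},{"tx":-455,"ty":370,"tz":50,"wx":0,"wy":0,"wz":-0.08},{"tx":-455,"ty":370,"tz":50,"wx":0,"wy":0,"wz":-0.08},{"tx":-455,"ty":370,"tz":50,"wx":0,"wy":0,"wz":-0.08},{"tx":-455,"ty":370,"tz":50,"wx":0,"wy":0,"wz":-0.08}])

```text
time: 3.2
eef_pos: [0.5241, 0.0929, 0.3507]
tcp_rot: [0.733, 0.68, 0.0, 0.0]
contact_force: [0.1, -0.1, -0.4]
opening: 1.0
```

```bash
python3 -c "
from h import *
p=dk(D,(-.06,0));plan([*p,.35],np.pi/2+D[2]);print(readout.get_state()['dq'])"
```

```text
t [4.8 2.9 0.7] w [ 0.001   0.0002 -0.0046] time 3.2 at [0.5241 0.0929 0.3507] F [ 0.1 -0.1 -0.4] open 1.0
[-0.63129637  0.31268193 -0.25419211  0.01374475 -0.05443048 -0.63076843]
```

Request:
apply_moves(steps=[{"tx":0,"ty":0,"tz":0,"wx":0,"wy":0,"wz":0},{"tx":0,"ty":0,"tz":0,"wx":0,"wy":0,"wz":0},{"tx":0,"ty":0,"tz":0,"wx":0,"wy":0,"wz":0}])

```text
time: 3.5
eef_pos: [0.5228, 0.0962, 0.3505]
tcp_rot: [0.732, 0.681, 0.0, -0.0]
contact_force: [0.5, -0.8, 0.2]
opening: 1.0
```

```bash
python3 - <<'E'
from h import *
c=wcam();s=readout.get_state();print(s['time'],s['eef_pos'],s['tcp_rot'])
np.save('w1.npy',{k:c[k] for k in c},allow_pickle=True)
im=c['img'].copy()
for X in [(-.05,.05,.01),(-.05,-.05,.01),(0,.05,.046),(0,-.05,.046),(.14,.05,.046),(.14,-.05,.046)]:
    u=proj(c,np.array([*dk(D,X[:2]),X[2]]));print(X,u.round(1));cv2.circle(im,tuple(int(v) for v in u.round()),3,(255,0,0),1)
cv2.imwrite('pics/w1.png',cv2.resize(im[:,:,::-1],(800,600),interpolation=3))
E
```

```text
3.55 [0.52262717 0.09651983 0.35058351] [ 7.31859503e-01  6.81455536e-01  5.12630995e-05 -1.31654774e-04]
(-0.05, 0.05, 0.01) [336.  201.3]
(-0.05, -0.05, 0.01) [229.7 201.4]
(0, 0.05, 0.046) [339.4 267.2]
(0, -0.05, 0.046) [226.7 267.3]
(0.14, 0.05, 0.046) [332.2 390.5]
(0.14, -0.05, 0.046) [233.7 390.6]
```

View pics/w1.png

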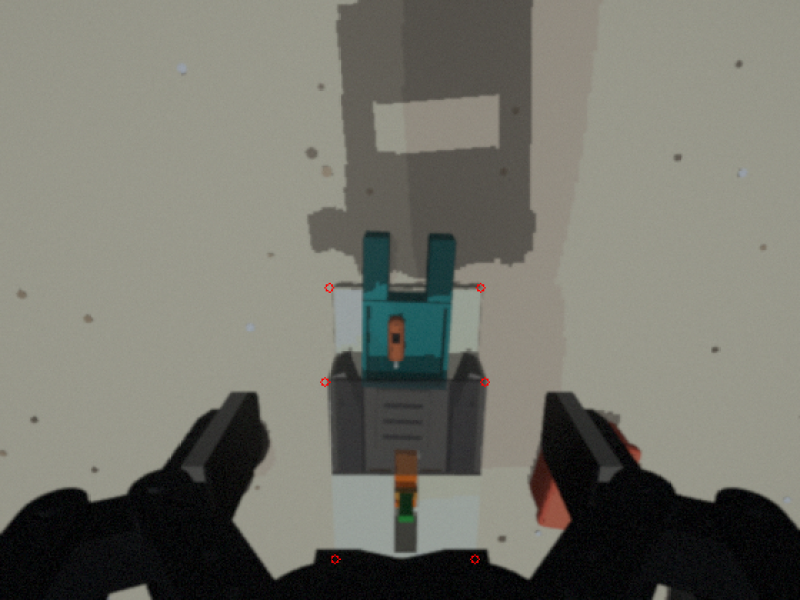

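```bash
python3 - <<'E'
from h import *
c=np.load('w1.npy',allow_pickle=True).item()
im=c['img'][150:300,210:350]
cv2.imwrite('pics/w1c.png',cv2.resize(im[:,:,::-1],None,fx=4,fy=4,interpolation=3)[:, :])
def loc(u,v,z):
    w=ray(c,(u*.7,v*.7),z)[:2]-D[:2];a=D[2];return np.round([1000*(w[0]*np.cos(a)+w[1]*np.sin(a)),1000*(-w[0]*np.sin(a)+w[1]*np.cos(a))],1)
for n,u,v,z in [('apL',333,284,.01),('apR',480,284,.01),('hfL',331,380,.046),('hfR',486,380,.046),('pLo',364,233,.032),('pRo',455,235,.032),('pLi',389,233,.032),('pRi',430,235,.032),('wL',362,300,.032),('wR',451,300,.032),('flag',406,490,.057),('jL',333,473,.046),('jR',481,473,.046)]: print(n,loc(u,v,z))
E
```

```text
apL [-52.6 -46.7]
apR [-52.5  49.9]
hfL [ -1.3 -45.5]
hfR [-1.1 50.6]
pLo [-90.6 -23.8]
pRo [-89.3  29.9]
pLi [-90.6  -9. ]
pRi [-89.3  15.2]
wL [-48.9 -26.1]
wR [-48.8  28.8]
flag [72.3  1.1]
jL [ 67.7 -47.4]
jR [67.8 51. ]
```

View pics/w1c.png

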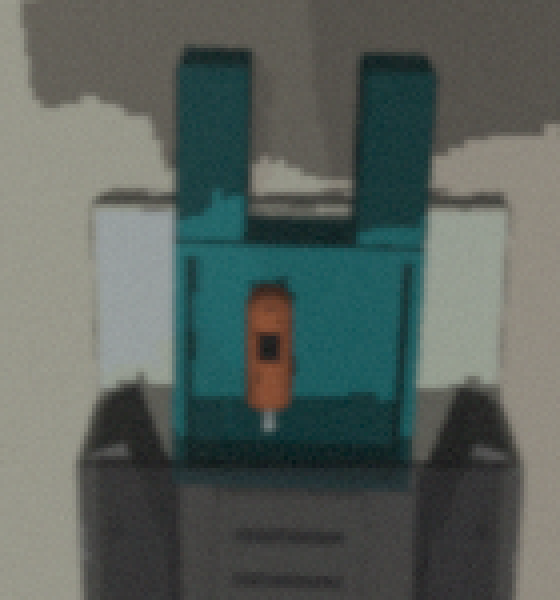

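```bash
python3 - <<'E'
from h import *
p=dk(D,(-.069,.0024));plan([*p,.25],np.pi/2+D[2]-.025);plan([*p,.179],np.pi/2+D[2]-.025)
E
```

```text
t [  3.6  -4.3 100.6] w [-0.0001 -0.0003  0.0235] time 3.55 at [0.5226 0.0965 0.3506] F [-0.2  0.  -0.6] open 1.003
t [  3.6  -4.3 171.6] w [-0.0001 -0.0003  0.0235] time 3.55 at [0.5226 0.0965 0.3506] F [-0.2  0.  -0.6] open 1.003
```

Request:
apply_moves(steps=[{"tx":3.6,"ty":-4.3,"tz":40,"wx":0,"wy":0,"wz":0.024},{"tx":3.6,"ty":-4.3,"tz":80,"wx":0,"wy":0,"wz":0.024},{"tx":3.6,"ty":-4.3,"tz":110,"wx":0,"wy":0,"wz":0.024},{"tx":3.6,"ty":-4.3,"tz":130,"wx":0,"wy":0,"wz":0.024},{"tx":3.6,"ty":-4.3,"tz":150,"wx":0,"wy":0,"wz":0.024},{"tx":3.6,"ty":-4.3,"tz":165,"wx":0,"wy":0,"wz":0.024},{"tx":3.6,"ty":-4.3,"tz":171,"wx":0,"wy":0,"wz":0.024},{"tx":3.6,"ty":-4.3,"tz":171,"wx":0,"wy":0,"wz":0.024},{"tx":3.6,"ty":-4.3,"tz":171,"wx":0,"wy":0,"wz":0.024}])

```text
time: 4.45
eef_pos: [0.5196, 0.0997, 0.1804]
tcp_rot: [0.74, 0.672, 0.001, 0.001]
contact_force: [0.8, -0.6, 0.1]
opening: 1.003
```

```bash
python3 - <<'E'
from h import *
p=dk(D,(-.069,.0024));plan([*p,.179],np.pi/2+D[2]-.025)
c=wcam();cv2.imwrite('pics/w2.png',cv2.resize(c['img'][:,:,::-1],(800,600),interpolation=3))
E
```

```text
t [ 0.7 -1.1  1.4] w [ 0.0016 -0.0002 -0.0015] time 4.45 at [0.5196 0.0997 0.1804] F [ 0.8 -0.6  0.1] open 1.003
```

View pics/w2.png

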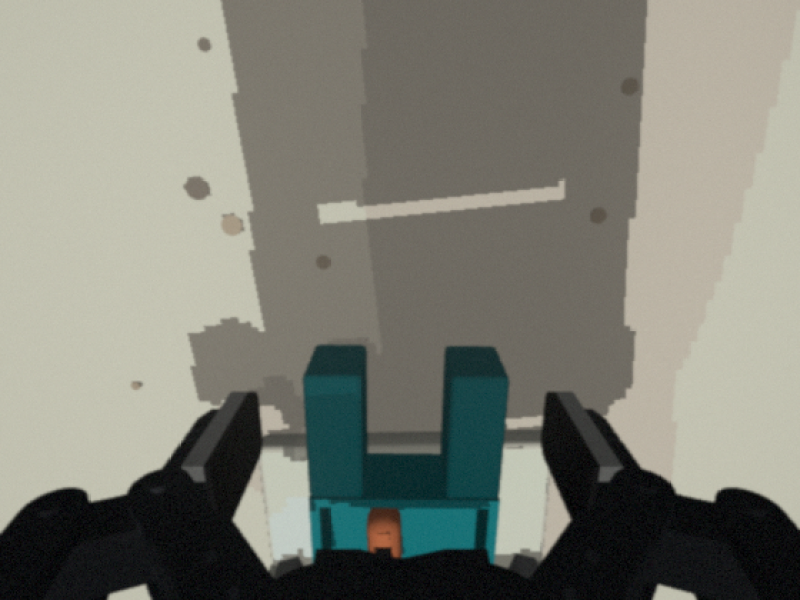

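Request:
apply_moves(hand=0, force=80, steps=[{"tx":0,"ty":0,"tz":0,"wx":0,"wy":0,"wz":0},{"tx":0,"ty":0,"tz":0,"wx":0,"wy":0,"wz":0},{"tx":0,"ty":0,"tz":0,"wx":0,"wy":0,"wz":0},{"tx":0,"ty":0,"tz":0,"wx":0,"wy":0,"wz":0},{"tx":0,"ty":0,"tz":0,"wx":0,"wy":0,"wz":0},{"tx":0,"ty":0,"tz":0,"wx":0,"wy":0,"wz":0}])

```text
time: 5.1
eef_pos: [0.5197, 0.0993, 0.1808]
tcp_rot: [0.74, 0.672, 0.0, 0.0]
contact_force: [-1.7, -0.2, 5.5]
opening: 0.638
```

```bash
python3 - <<'E'
from h import *
print(readout.get_state()['wrist_torque'])
for d in [.04,.085]:
    p=dk(D,(-.069-d,.0024));plan([*p,.179],np.pi/2+D[2]-.01)
E
```

```text
[0.03440215 0.26108962 0.03833217]
t [ -0.  -41.1   1.7] w [ 0.0011 -0.0001 -0.0169] time 5.1 at [0.5197 0.0993 0.1808] F [-1.7 -0.2  5.5] open 0.638
t [ -1.3 -86.1   1.7] w [ 0.0011 -0.0001 -0.0169] time 5.1 at [0.5197 0.0993 0.1808] F [-1.7 -0.2  5.5] open 0.638
```

Request:
apply_moves(steps=[{"tx":0,"ty":-5,"tz":-1,"wx":0,"wy":0,"wz":0},{"tx":0,"ty":-15,"tz":-1,"wx":0,"wy":0,"wz":-0.005},{"tx":0,"ty":-25,"tz":-1,"wx":0,"wy":0,"wz":-0.01},{"tx":0,"ty":-35,"tz":-1,"wx":0,"wy":0,"wz":-0.015},{"tx":-0.3,"ty":-45,"tz":-1,"wx":0,"wy":0,"wz":-0.015},{"tx":-0.5,"ty":-55,"tz":-1,"wx":0,"wy":0,"wz":-0.015},{"tx":-0.8,"ty":-65,"tz":-1,"wx":0,"wy":0,"wz":-0.015},{"tx":-1,"ty":-75,"tz":-1,"wx":0,"wy":0,"wz":-0.015},{"tx":-1.2,"ty":-82,"tz":-1,"wx":0,"wy":0,"wz":-0.015},{"tx":-1.3,"ty":-86,"tz":-1,"wx":0,"wy":0,"wz":-0.015},{"tx":-1.3,"ty":-86,"tz":-1,"wx":0,"wy":0,"wz":-0.015}])

```text
time: 6.2
eef_pos: [0.4326, 0.1065, 0.1803]
tcp_rot: [0.735, 0.678, -0.001, -0.001]
contact_force: [-1.7, 0.4, 2.2]
opening: 0.635
```

```bash
python3 - <<'E'
from h import *
s=readout.get_state();print(s['qpos'],s['contact_force'],s['wrist_torque'])
c=wcam();cv2.imwrite('pics/w3.png',cv2.resize(c['img'][:,:,::-1],(800,600),interpolation=3))
c=imaging.read_camera('scene');cv2.imwrite('pics/s3.png',cv2.resize(c['img'][170:290,220:380,::-1],None,fx=4.5,fy=4.5,interpolation=3))
E
```

```text
[ 1.28495157e-02  1.11338009e-01  2.25756899e+00  1.62272806e-04
  7.74661301e-01 -1.47640104e+00] [-1.6839539  0.388288   2.1899065] [ 0.06192393 -0.0778189   0.05980786]
```

View pics/w3.png

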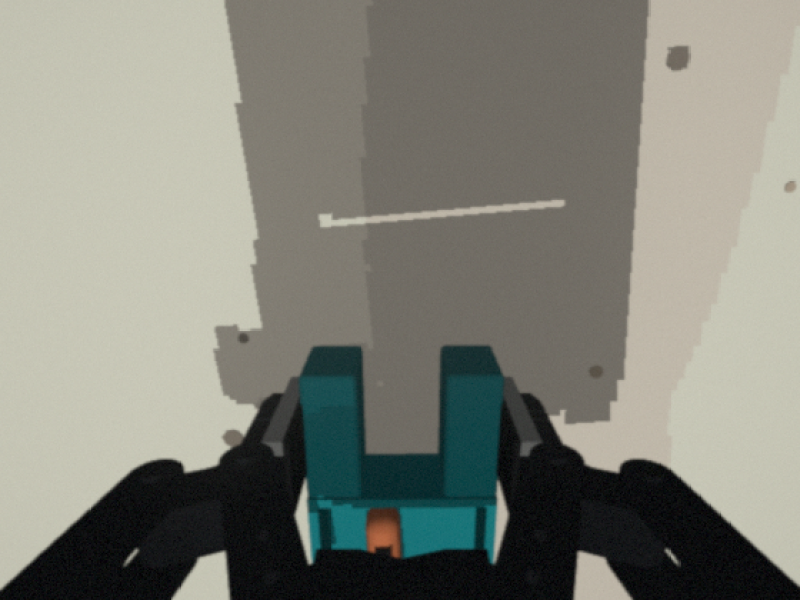

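View pics/s3.png

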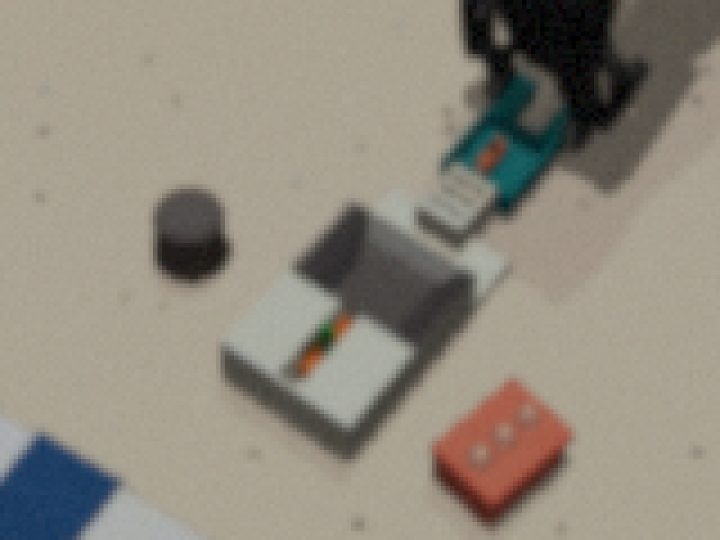

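Request:
apply_moves(steps=[{"tx":0,"ty":0,"tz":-5,"wx":0,"wy":0,"wz":0},{"tx":0,"ty":0,"tz":-15,"wx":0,"wy":0,"wz":0},{"tx":0,"ty":0,"tz":-27,"wx":0,"wy":0,"wz":0},{"tx":0,"ty":0,"tz":-40,"wx":0,"wy":0,"wz":0},{"tx":0,"ty":0,"tz":-52,"wx":0,"wy":0,"wz":0},{"tx":0,"ty":0,"tz":-60,"wx":0,"wy":0,"wz":0},{"tx":0,"ty":0,"tz":-64,"wx":0,"wy":0,"wz":0},{"tx":0,"ty":0,"tz":-65,"wx":0,"wy":0,"wz":0},{"tx":0,"ty":0,"tz":-65,"wx":0,"wy":0,"wz":0}])

```text
time: 7.2
eef_pos: [0.4333, 0.1064, 0.2453]
tcp_rot: [0.735, 0.678, -0.0, -0.0]
contact_force: [0.2, -0.1, -2.0]
opening: 0.638
```

```bash
python3 - <<'E'
from h import *
s=readout.get_state();print(s['qpos'],s['contact_force'],s['wrist_torque'])
plan([.47,.02,.245],0)
c=wcam();cv2.imwrite('pics/w4.png',cv2.resize(c['img'][:,:,::-1],(800,600),interpolation=3))
c=imaging.read_camera('scene');cv2.imwrite('pics/s4.png',cv2.resize(c['img'][170:290,220:380,::-1],None,fx=4.5,fy=4.5,interpolation=3))
E
```

```text
[ 1.26261075e-02 -2.12921134e-02  2.24003789e+00 -3.87064912e-05
  9.23309936e-01 -1.47637176e+00] [ 0.21917044 -0.11887511 -2.00880323] [ 0.01121891  0.12320339 -0.03660901]
t [-83.1  43.7   0.3] w [-3.000e-04  4.000e-04  1.489e+00] time 7.2 at [0.4333 0.1064 0.2453] F [ 0.2 -0.1 -2. ] open 0.638
```

View pics/s4.png

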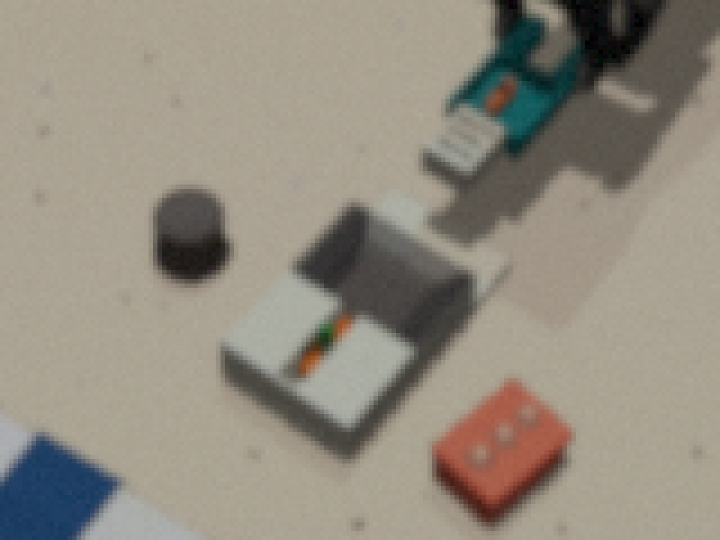

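View pics/w4.png

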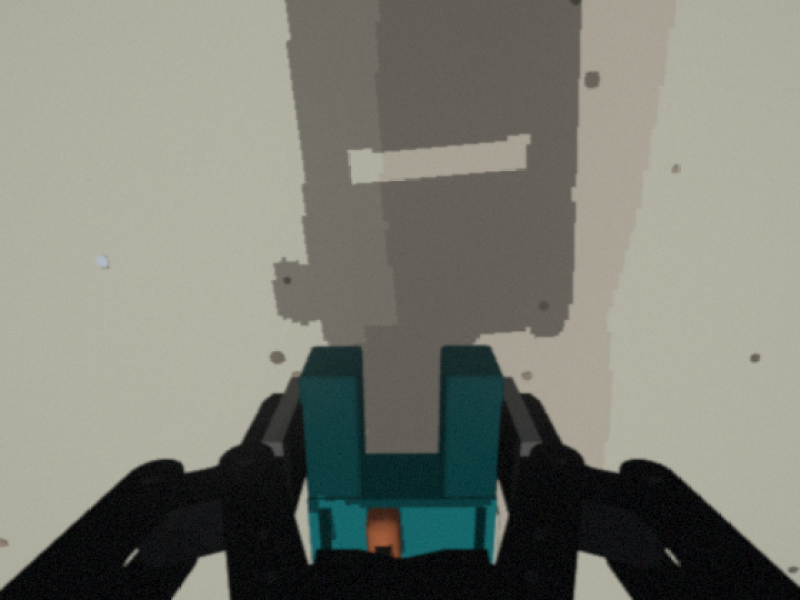

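Request:
apply_moves(steps=[{"tx":-3,"ty":2,"tz":0,"wx":0,"wy":0,"wz":0.05},{"tx":-9,"ty":5,"tz":0,"wx":0,"wy":0,"wz":0.15},{"tx":-16,"ty":9,"tz":0,"wx":0,"wy":0,"wz":0.28},{"tx":-23,"ty":12,"tz":0,"wx":0,"wy":0,"wz":0.41},{"tx":-30,"ty":16,"tz":0,"wx":0,"wy":0,"wz":0.54},{"tx":-38,"ty":20,"tz":0,"wx":0,"wy":0,"wz":0.68},{"tx":-46,"ty":24,"tz":0,"wx":0,"wy":0,"wz":0.82},{"tx":-54,"ty":28,"tz":0,"wx":0,"wy":0,"wz":0.96},{"tx":-62,"ty":32,"tz":0,"wx":0,"wy":0,"wz":1.1},{"tx":-70,"ty":37,"tz":0,"wx":0,"wy":0,"wz":1.24},{"tx":-77,"ty":41,"tz":0,"wx":0,"wy":0,"wz":1.37},{"tx":-81,"ty":43,"tz":0,"wx":0,"wy":0,"wz":1.45}])

```text
time: 8.5
eef_pos: [0.4698, 0.0217, 0.2449]
tcp_rot: [1.0, 0.017, -0.0, -0.0]
contact_force: [-0.2, -0.2, -1.5]
opening: 0.635
```

Request:
apply_moves(steps=[{"tx":0,"ty":0,"tz":10,"wx":0,"wy":0,"wz":0.03},{"tx":0,"ty":0,"tz":25,"wx":0,"wy":0,"wz":0.04},{"tx":0,"ty":0,"tz":42,"wx":0,"wy":0,"wz":0.04},{"tx":0,"ty":0,"tz":55,"wx":0,"wy":0,"wz":0.04},{"tx":0,"ty":0,"tz":62,"wx":0,"wy":0,"wz":0.04},{"tx":0,"ty":0,"tz":67,"wx":0,"wy":0,"wz":0.04},{"tx":0,"ty":0,"tz":70,"wx":0,"wy":0,"wz":0.04},{"tx":0,"ty":0,"tz":72,"wx":0,"wy":0,"wz":0.04},{"tx":0,"ty":0,"tz":72,"wx":0,"wy":0,"wz":0.04}])

```text
time: 9.4
eef_pos: [0.4698, 0.0221, 0.1737]
tcp_rot: [1.0, -0.0, 0.0, 0.0]
contact_force: [0.4, 0.3, -2.9]
opening: 0.636
```

```bash
python3 - <<'E'
from h import *
s=readout.get_state();print(s['qpos'],s['contact_force'],s['wrist_torque'])
plan([.47,.02,.171],0)
c=imaging.read_camera('scene');cv2.imwrite('pics/s5.png',cv2.resize(c['img'][150:290,220:380,::-1],None,fx=4.2,fy=4.2,interpolation=3))
E
```

```text
[-1.69113939e-01  1.75492999e-01  2.20015103e+00 -1.22711150e-05
  7.65485664e-01 -1.68142141e-01] [ 0.44905268  0.26793469 -2.87597799] [ 0.04877129 -0.0117427   0.03304239]
t [0.2 2.1 2.7] w [ 0.0001 -0.0005 -0.001 ] time 9.4 at [0.4698 0.0221 0.1737] F [ 0.4  0.3 -2.9] open 0.636
```

View pics/s5.png

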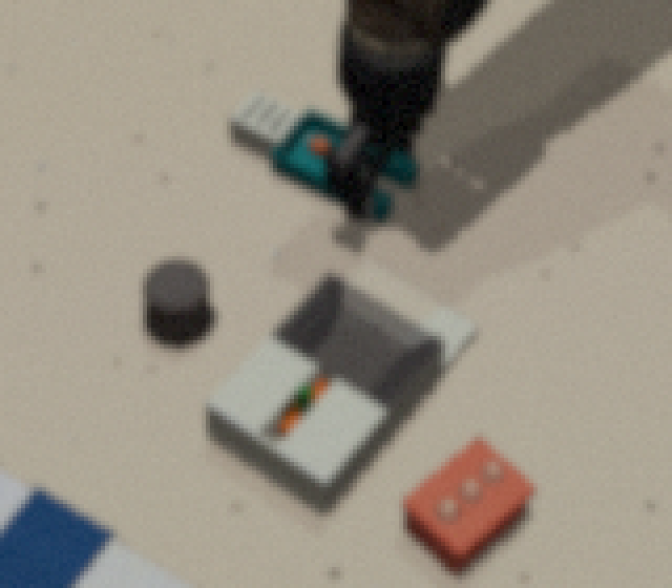

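Not down yet (about 2–3 mm left); lower until contact.

Request:
apply_moves(steps=[{"tx":0,"ty":0,"tz":1,"wx":0,"wy":0,"wz":0},{"tx":0,"ty":0,"tz":2,"wx":0,"wy":0,"wz":0},{"tx":0,"ty":0,"tz":2.5,"wx":0,"wy":0,"wz":0},{"tx":0,"ty":0,"tz":2.5,"wx":0,"wy":0,"wz":0}])

```text
time: 9.85
eef_pos: [0.4697, 0.0222, 0.1711]
tcp_rot: [1.0, -0.0, 0.0, 0.0]
contact_force: [-0.1, 0.5, -0.5]
opening: 0.641
```

Request:
apply_moves(steps=[{"tx":0,"ty":0,"tz":0.7,"wx":0,"wy":0,"wz":0},{"tx":0,"ty":0,"tz":0.7,"wx":0,"wy":0,"wz":0}])

```text
time: 10.05
eef_pos: [0.4698, 0.0221, 0.1708]
tcp_rot: [1.0, -0.001, -0.0, 0.0]
contact_force: [-2.3, 1.2, 3.9]
opening: 0.636
```

Request:
apply_moves(hand=1, steps=[{"tx":0,"ty":0,"tz":0.7,"wx":0,"wy":0,"wz":0},{"tx":0,"ty":0,"tz":0.7,"wx":0,"wy":0,"wz":0},{"tx":0,"ty":0,"tz":0.7,"wx":0,"wy":0,"wz":0},{"tx":0,"ty":0,"tz":0.7,"wx":0,"wy":0,"wz":0},{"tx":0,"ty":0,"tz":-15,"wx":0,"wy":0,"wz":0},{"tx":0,"ty":0,"tz":-45,"wx":0,"wy":0,"wz":0},{"tx":0,"ty":0,"tz":-90,"wx":0,"wy":0,"wz":0},{"tx":0,"ty":25,"tz":-120,"wx":0,"wy":0,"wz":0},{"tx":0,"ty":45,"tz":-120,"wx":0,"wy":0,"wz":0},{"tx":0,"ty":50,"tz":-120,"wx":0,"wy":0,"wz":0},{"tx":0,"ty":50,"tz":-120,"wx":0,"wy":0,"wz":0},{"tx":0,"ty":50,"tz":-120,"wx":0,"wy":0,"wz":0}])

```text
time: 11.25
eef_pos: [0.4691, -0.0274, 0.289]
tcp_rot: [1.0, -0.001, -0.001, -0.001]
contact_force: [1.2, 0.2, 0.2]
opening: 0.996
```

```bash
python3 - <<'E'
from h import *
c=wcam();np.save('w6.npy',c,allow_pickle=True);cv2.imwrite('pics/w6.png',cv2.resize(c['img'][:,:,::-1],(800,600),interpolation=3));plan([.47,-.08,.2],0)
E
```

```text
t [ 1.1 52.9 89. ] w [-0.001   0.0026 -0.0006] time 11.3 at [ 0.4691 -0.0272  0.289 ] F [0.3 0.3 0.5] open 0.998
```

View pics/w6.png

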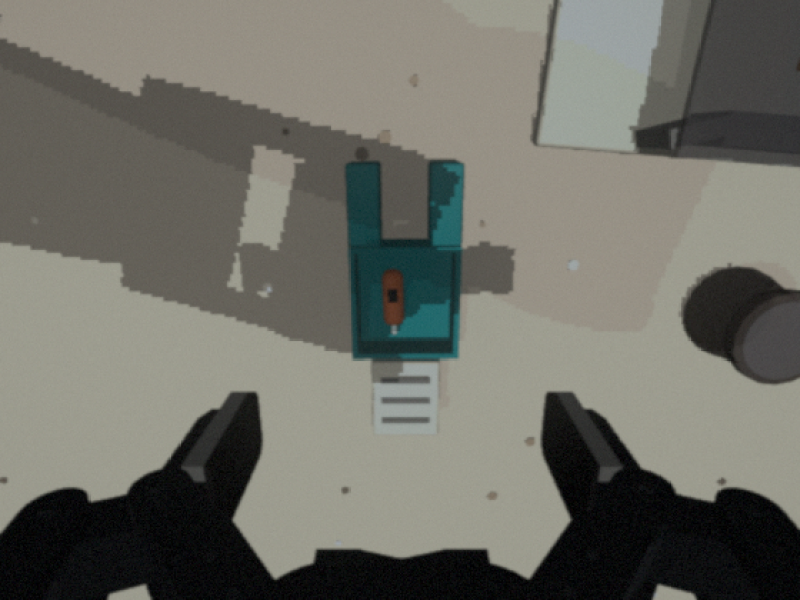

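```bash
python3 - <<'E'
from h import *
c=np.load('w6.npy',allow_pickle=True).item()
for n,u,v,z in [('g0L',374,361,.026),('g0R',439,361,.026),('g1L',376,433,.026),('g1R',437,433,.026),('pL',348,163,.022),('pR',463,163,.022),('wL',353,357,.022),('wR',458,357,.022),('pLi',381,163,.022),('pRi',429,163,.022),('aid',393,298,.011)]: print(n,ray(c,(u*.7,v*.7),z).round(4))
E
```

```text
g0L [ 0.4547 -0.0578  0.026 ]
g0R [ 0.4884 -0.0578  0.026 ]
g1L [ 0.455  -0.1012  0.026 ]
g1R [ 0.4883 -0.1011  0.026 ]
pL [0.4441 0.0411 0.022 ]
pR [0.4974 0.0411 0.022 ]
wL [ 0.4434 -0.0575  0.022 ]
wR [ 0.4986 -0.0574  0.022 ]
pLi [0.4594 0.0411 0.022 ]
pRi [0.4816 0.0411 0.022 ]
aid [ 0.4644 -0.0284  0.011 ]
```

```bash
python3 - <<'E'
from h import *
plan([.4715,-.082,.176],-0.003)
E
```

```text
t [  2.7  54.9 113. ] w [-0.001   0.0026  0.0024] time 11.3 at [ 0.4691 -0.0272  0.289 ] F [0.3 0.3 0.5] open 0.998
```

Request:
apply_moves(steps=[{"tx":2.6,"ty":35,"tz":15,"wx":0,"wy":0.002,"wz":0},{"tx":2.6,"ty":54.5,"tz":40,"wx":0,"wy":0.002,"wz":0},{"tx":2.6,"ty":54.5,"tz":65,"wx":0,"wy":0.002,"wz":0},{"tx":2.6,"ty":54.5,"tz":85,"wx":0,"wy":0.002,"wz":0},{"tx":2.6,"ty":54.5,"tz":100,"wx":0,"wy":0.002,"wz":0},{"tx":2.6,"ty":54.5,"tz":109,"wx":0,"wy":0.002,"wz":0},{"tx":2.6,"ty":54.5,"tz":113,"wx":0,"wy":0.002,"wz":0},{"tx":2.6,"ty":54.5,"tz":113,"wx":0,"wy":0.002,"wz":0},{"tx":2.6,"ty":54.5,"tz":113,"wx":0,"wy":0.002,"wz":0}])

```text
time: 12.2
eef_pos: [0.4726, -0.0823, 0.1779]
tcp_rot: [1.0, -0.0, 0.002, 0.0]
contact_force: [-0.1, -0.6, 0.6]
opening: 0.996
```

```bash
python3 - <<'E'
from h import *
plan([.4715,-.082,.176],-0.003)
c=wcam();cv2.imwrite('pics/w7.png',cv2.resize(c['img'][:,:,::-1],(800,600),interpolation=3))
E
```

```text
t [-1.1 -0.3  1.9] w [ 0.0005 -0.0031  0.0024] time 12.2 at [ 0.4726 -0.0823  0.1779] F [-0.1 -0.6  0.6] open 0.996
```

View pics/w7.png

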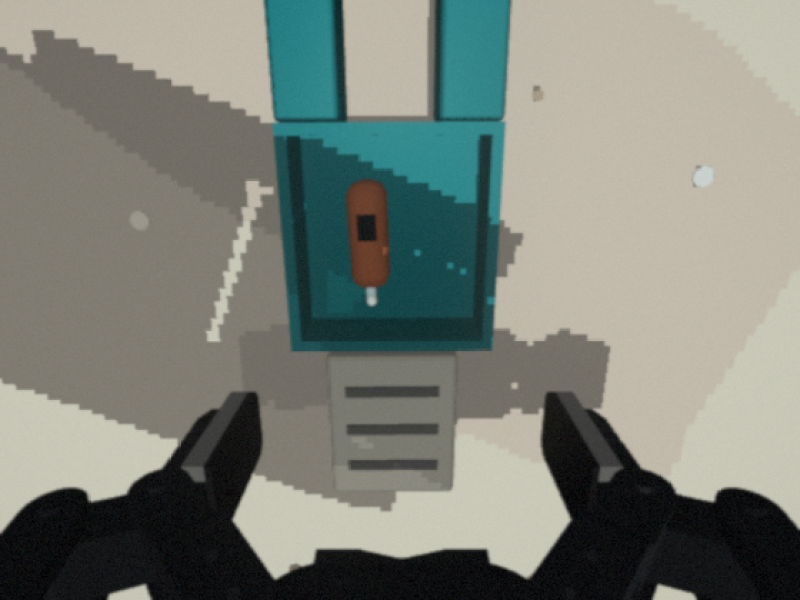

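Request:
apply_moves(steps=[{"tx":-2,"ty":0,"tz":1.5,"wx":0,"wy":-0.002,"wz":0},{"tx":-2,"ty":0,"tz":1.5,"wx":0,"wy":-0.002,"wz":0}])

```text
time: 12.45
eef_pos: [0.47, -0.0823, 0.1761]
tcp_rot: [1.0, -0.0, 0.0, 0.0]
contact_force: [-0.2, 0.4, 0.6]
opening: 1.0
```

Request:
apply_moves(hand=0, force=80, steps=[{"tx":0,"ty":0,"tz":0,"wx":0,"wy":0,"wz":0},{"tx":0,"ty":0,"tz":0,"wx":0,"wy":0,"wz":0},{"tx":0,"ty":0,"tz":0,"wx":0,"wy":0,"wz":0},{"tx":0,"ty":0,"tz":0,"wx":0,"wy":0,"wz":0},{"tx":0,"ty":0,"tz":0,"wx":0,"wy":0,"wz":0},{"tx":0,"ty":0,"tz":0,"wx":0,"wy":0,"wz":0},{"tx":0,"ty":0,"tz":0,"wx":0,"wy":0,"wz":0}])

```text
time: 13.15
eef_pos: [0.4705, -0.0825, 0.1762]
tcp_rot: [1.0, -0.001, 0.001, 0.0]
contact_force: [0.2, -0.6, 3.4]
opening: 0.402
```

```bash
python3 - <<'E'
from h import *
s=readout.get_state();print(s['wrist_torque'],s['tcp_rot'])
plan([.4715,-.082,.176],-0.003)
c=wcam();np.save('w8.npy',c,allow_pickle=True);cv2.imwrite('pics/w8.png',cv2.resize(c['img'][:,:,::-1],(800,600),interpolation=3))
E
```

```text
[-0.02652603 -0.01938413 -0.00564212] [ 9.99999700e-01 -5.35091358e-04  5.12673527e-04  2.24057245e-04]
t [ 1.  -0.5  0.2] w [ 0.0004 -0.001   0.0019] time 13.15 at [ 0.4705 -0.0825  0.1762] F [ 0.2 -0.6  3.4] open 0.402
```

View pics/w8.png

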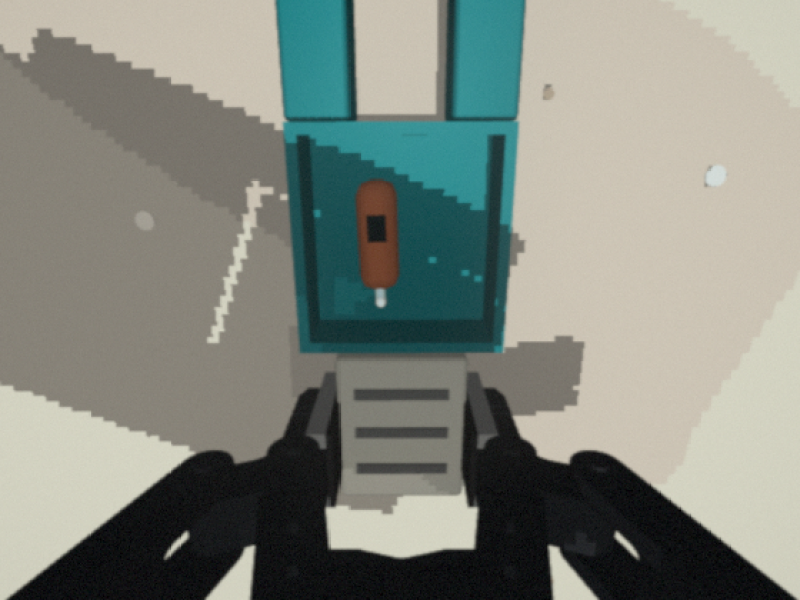

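```bash
cat >> h.py <<'E'
D=[*dk(D,(-.0016,.0015)),-.0695]
print(D)
E
python3 - <<'E'
from h import *
plan([*dk(D,(-.137,0)),.176+.062],-np.pi/2+D[2])
E
```

```text
[np.float64(0.5857785110534153), np.float64(0.09488793679049139), -0.0695]
t [ -21.5 -186.9  -61.9] w [-5.0000e-04 -1.1000e-03  1.6393e+00] time 13.2 at [ 0.4705 -0.0825  0.1762] F [ 0.8 -1.2  3.7] open 0.403
```

Request:
apply_moves(steps=[{"tx":0,"ty":0,"tz":-4,"wx":0,"wy":0,"wz":0},{"tx":0,"ty":0,"tz":-14,"wx":0,"wy":0,"wz":0},{"tx":0,"ty":0,"tz":-27,"wx":0,"wy":0,"wz":0},{"tx":0,"ty":0,"tz":-40,"wx":0,"wy":0,"wz":0},{"tx":0,"ty":0,"tz":-52,"wx":0,"wy":0,"wz":0},{"tx":0,"ty":0,"tz":-59,"wx":0,"wy":0,"wz":0},{"tx":0,"ty":0,"tz":-62,"wx":0,"wy":0,"wz":0},{"tx":0,"ty":0,"tz":-62,"wx":0,"wy":0,"wz":0}])

```text
time: 14.0
eef_pos: [0.4702, -0.0824, 0.2384]
tcp_rot: [1.0, -0.0, 0.001, 0.0]
contact_force: [-0.4, 0.4, -1.2]
opening: 0.404
```

Request:
apply_moves(steps=[{"tx":-1,"ty":-5,"tz":0,"wx":0,"wy":0,"wz":0.05},{"tx":-2,"ty":-16,"tz":0,"wx":0,"wy":0,"wz":0.15},{"tx":-4,"ty":-30,"tz":0,"wx":0,"wy":0,"wz":0.28},{"tx":-6,"ty":-46,"tz":0,"wx":0,"wy":0,"wz":0.42},{"tx":-8,"ty":-62,"tz":0,"wx":0,"wy":0,"wz":0.56},{"tx":-10,"ty":-78,"tz":0,"wx":0,"wy":0,"wz":0.7},{"tx":-12,"ty":-94,"tz":0,"wx":0,"wy":0,"wz":0.84},{"tx":-14,"ty":-112,"tz":0,"wx":0,"wy":0,"wz":0.98},{"tx":-16,"ty":-129,"tz":0,"wx":0,"wy":0,"wz":1.12},{"tx":-18,"ty":-146,"tz":0,"wx":0,"wy":0,"wz":1.26},{"tx":-19,"ty":-161,"tz":0,"wx":0,"wy":0,"wz":1.4},{"tx":-20,"ty":-173,"tz":0,"wx":0,"wy":0,"wz":1.52}])

```text
time: 15.2
eef_pos: [0.4497, 0.0915, 0.2369]
tcp_rot: [0.723, -0.691, -0.001, 0.001]
contact_force: [0.2, -0.2, -2.2]
opening: 0.401
```

Request:
apply_moves(steps=[{"tx":0,"ty":0,"tz":0,"wx":0,"wy":0,"wz":0.08},{"tx":0,"ty":0,"tz":0,"wx":0,"wy":0,"wz":0.12},{"tx":0,"ty":0,"tz":0,"wx":0,"wy":0,"wz":0.12},{"tx":0,"ty":0,"tz":0,"wx":0,"wy":0,"wz":0.12}])

```text
time: 15.6
eef_pos: [0.4501, 0.0907, 0.2372]
tcp_rot: [-0.682, 0.731, 0.001, -0.001]
contact_force: [0.7, -0.4, -2.0]
opening: 0.404
```

```bash
python3 - <<'E'
from h import *
plan([*dk(D,(-.137,0)),.176+.062],-np.pi/2+D[2])
s=readout.get_state();print(s['qpos'],s['wrist_torque'])
c=wcam();np.save('w9.npy',c,allow_pickle=True);cv2.imwrite('pics/w9.png',cv2.resize(c['img'][:,:,::-1],(800,600),interpolation=3))
c=imaging.read_camera('scene');cv2.imwrite('pics/s9.png',cv2.resize(c['img'][150:290,220:380,::-1],None,fx=4.2,fy=4.2,interpolation=3))
E
```

```text
[np.float64(0.5857785110534153), np.float64(0.09488793679049139), -0.0695]
t [-13.6   1.9  -0.8] w [0.0015 0.     0.0001] time 15.6 at [0.4501 0.0907 0.2372] F [ 0.7 -0.4 -2. ] open 0.404
[-2.28095621e-02  2.40902207e-02  2.21297878e+00  1.22112082e-04
  9.06015522e-01  1.61732463e+00] [ 0.00267917  0.07064531 -0.01140654]
```

View pics/w9.png

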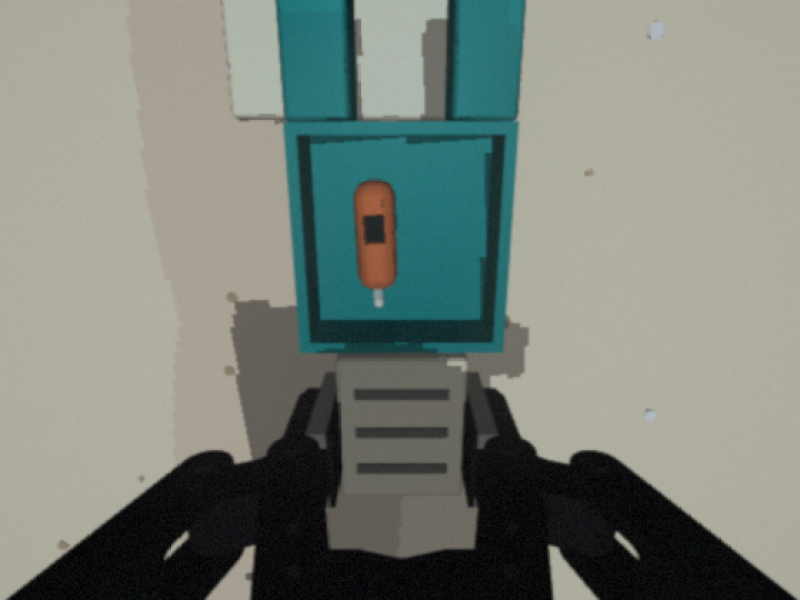

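View pics/s9.png

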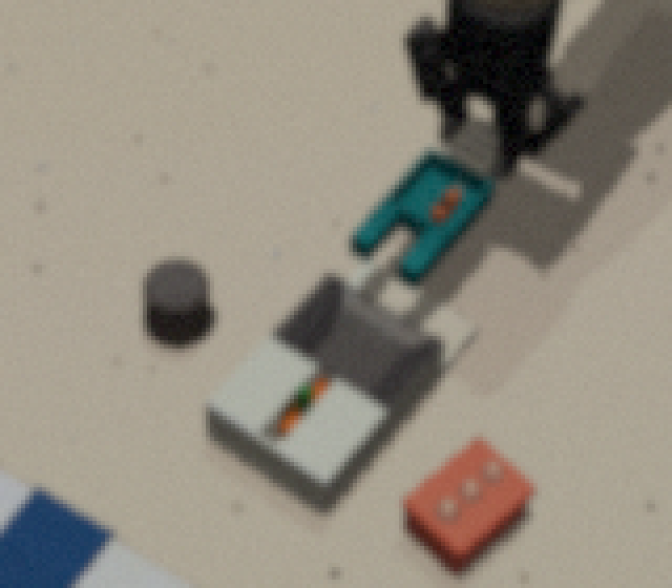

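Request:
apply_moves(steps=[{"tx":-4,"ty":1,"tz":0,"wx":0,"wy":0,"wz":0},{"tx":-10,"ty":2,"tz":2,"wx":0,"wy":0,"wz":0},{"tx":-13.6,"ty":2,"tz":12,"wx":0,"wy":0,"wz":0},{"tx":-13.6,"ty":2,"tz":25,"wx":0,"wy":0,"wz":0},{"tx":-13.6,"ty":2,"tz":35,"wx":0,"wy":0,"wz":0},{"tx":-13.6,"ty":2,"tz":42,"wx":0,"wy":0,"wz":0},{"tx":-13.6,"ty":2,"tz":46,"wx":0,"wy":0,"wz":0},{"tx":-13.6,"ty":2,"tz":48,"wx":0,"wy":0,"wz":0},{"tx":-13.6,"ty":2,"tz":48,"wx":0,"wy":0,"wz":0},{"tx":-13.6,"ty":2,"tz":48,"wx":0,"wy":0,"wz":0}])

```text
time: 16.7
eef_pos: [0.4496, 0.1043, 0.1901]
tcp_rot: [-0.682, 0.732, -0.0, 0.0]
contact_force: [0.1, -0.1, -1.2]
opening: 0.404
```

```bash
python3 - <<'E'
from h import *
plan([*dk(D,(-.137,0)),.187],-np.pi/2+D[2])
s=readout.get_state();print(s['qpos'],s['wrist_torque'])
c=wcam();np.save('w10.npy',c,allow_pickle=True);cv2.imwrite('pics/w10.png',cv2.resize(c['img'][:,:,::-1],(800,600),interpolation=3))
c=imaging.read_camera('scene');cv2.imwrite('pics/s10.png',cv2.resize(c['img'][150:290,220:380,::-1],None,fx=4.2,fy=4.2,interpolation=3))
c=imaging.read_camera('top');cv2.imwrite('pics/t10.png',cv2.resize(c['img'][140:280,190:330,::-1],None,fx=4.2,fy=4.2,interpolation=3))
E
```

```text
[np.float64(0.5857785110534153), np.float64(0.09488793679049139), -0.0695]
t [-0.1  0.5  3.1] w [-0.0008  0.0001 -0.0009] time 16.7 at [0.4496 0.1043 0.1901] F [ 0.1 -0.1 -1.2] open 0.404
[ 7.58934035e-03  1.22727081e-01  2.21957490e+00 -2.09949183e-05
  7.98449453e-01  1.64875418e+00] [0.04350231 0.07384273 0.03716171]
```

View pics/w10.png

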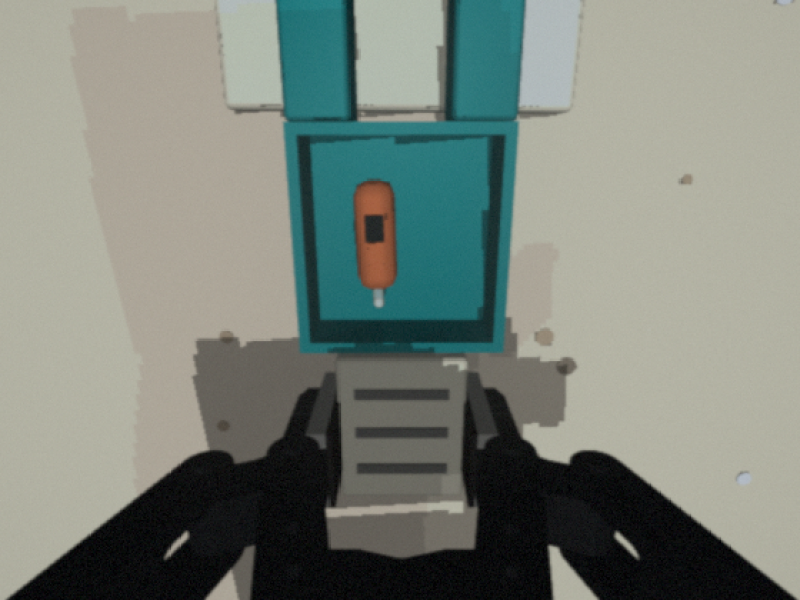

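View pics/s10.png

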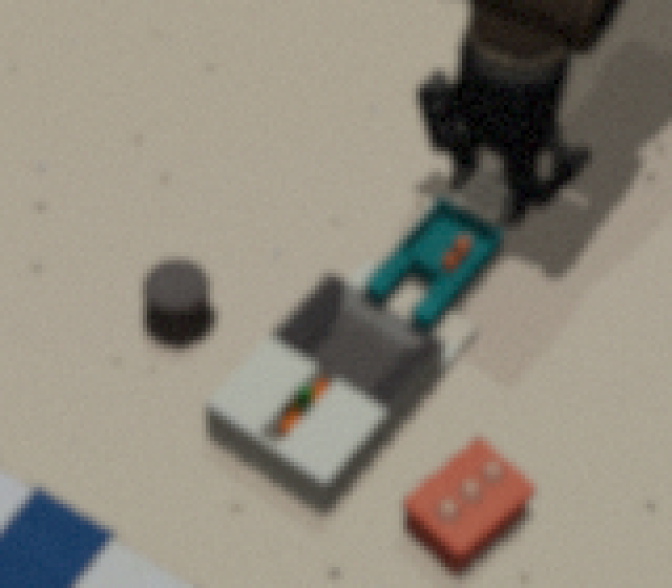

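View pics/t10.png

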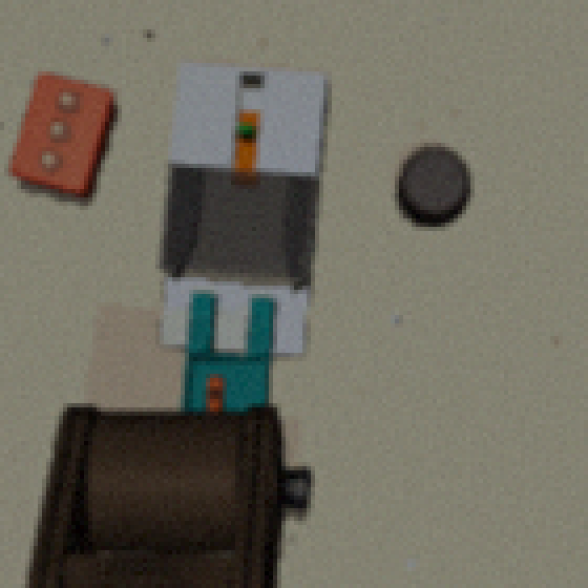

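Request:
apply_moves(steps=[{"tx":0,"ty":0,"tz":1.5,"wx":0,"wy":0,"wz":0},{"tx":0,"ty":0,"tz":3,"wx":0,"wy":0,"wz":0},{"tx":0,"ty":-5,"tz":3,"wx":0,"wy":0,"wz":0},{"tx":0,"ty":-13,"tz":3,"wx":0,"wy":0,"wz":0},{"tx":0,"ty":-21,"tz":3,"wx":0,"wy":0,"wz":0},{"tx":0,"ty":-29,"tz":3,"wx":0,"wy":0,"wz":0},{"tx":0,"ty":-35,"tz":3,"wx":0,"wy":0,"wz":0},{"tx":0,"ty":-40,"tz":3,"wx":0,"wy":0,"wz":0},{"tx":0,"ty":-40,"tz":3,"wx":0,"wy":0,"wz":0}])

```text
time: 17.75
eef_pos: [0.49, 0.1014, 0.1869]
tcp_rot: [-0.682, 0.732, -0.0, 0.0]
contact_force: [-0.1, 0.5, -1.8]
opening: 0.406
```

```bash
python3 - <<'E'
from h import *
plan([*dk(D,(-.097,0)),.187],-np.pi/2+D[2])
s=readout.get_state();print(s['wrist_torque'])
c=wcam();cv2.imwrite('pics/w11.png',cv2.resize(c['img'][:,:,::-1],(800,600),interpolation=3))
E
```

```text
[np.float64(0.5857785110534153), np.float64(0.09488793679049139), -0.0695]
t [-0.1  1.  -0.1] w [-0.0006  0.     -0.0009] time 17.75 at [0.49   0.1014 0.1869] F [-0.1  0.5 -1.8] open 0.406
[0.05247309 0.07311114 0.04558683]
```

View pics/w11.png

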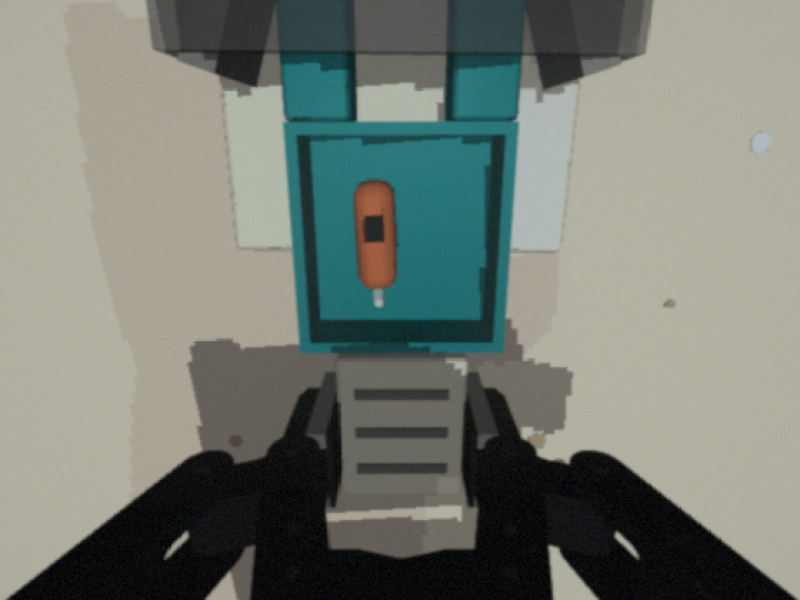

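Request:
apply_moves(steps=[{"tx":-0.2,"ty":-5,"tz":0,"wx":0,"wy":0,"wz":0},{"tx":-0.2,"ty":-12,"tz":0,"wx":0,"wy":0,"wz":0},{"tx":-0.2,"ty":-20,"tz":0,"wx":0,"wy":0,"wz":0},{"tx":-0.2,"ty":-28,"tz":0,"wx":0,"wy":0,"wz":0},{"tx":-0.2,"ty":-35,"tz":0,"wx":0,"wy":0,"wz":0},{"tx":-0.2,"ty":-41,"tz":0,"wx":0,"wy":0,"wz":0},{"tx":-0.2,"ty":-45,"tz":0,"wx":0,"wy":0,"wz":0},{"tx":-0.2,"ty":-45,"tz":0,"wx":0,"wy":0,"wz":0}])

```text
time: 18.6
eef_pos: [0.5347, 0.0985, 0.1869]
tcp_rot: [-0.682, 0.732, -0.0, 0.0]
contact_force: [0.0, -0.1, -1.7]
opening: 0.404
```

Request:
apply_moves(steps=[{"tx":0,"ty":-4,"tz":0,"wx":0,"wy":0,"wz":0},{"tx":0,"ty":-8,"tz":0,"wx":0,"wy":0,"wz":0},{"tx":0,"ty":-12,"tz":0,"wx":0,"wy":0,"wz":0},{"tx":0,"ty":-16,"tz":0,"wx":0,"wy":0,"wz":0},{"tx":0,"ty":-20,"tz":0,"wx":0,"wy":0,"wz":0},{"tx":0,"ty":-20,"tz":0,"wx":0,"wy":0,"wz":0}])

```text
time: 19.2
eef_pos: [0.5544, 0.0972, 0.1867]
tcp_rot: [-0.682, 0.732, 0.0, -0.0]
contact_force: [-0.3, 0.6, -1.6]
opening: 0.403
```

```bash
python3 - <<'E'
from h import *
plan([*dk(D,(-.025,0)),.187],-np.pi/2+D[2])
c=wcam();cv2.imwrite('pics/w12.png',cv2.resize(c['img'][:,:,::-1],(800,600),interpolation=3))
c=imaging.read_camera('top');cv2.imwrite('pics/t12.png',cv2.resize(c['img'][140:280,190:330,::-1],None,fx=4.2,fy=4.2,interpolation=3))
E
```

```text
[np.float64(0.5857785110534153), np.float64(0.09488793679049139), -0.0695]
t [ 0.1 -6.5 -0.3] w [ 0.0003  0.     -0.0008] time 19.2 at [0.5544 0.0972 0.1867] F [-0.3  0.6 -1.6] open 0.403
```

View pics/w12.png

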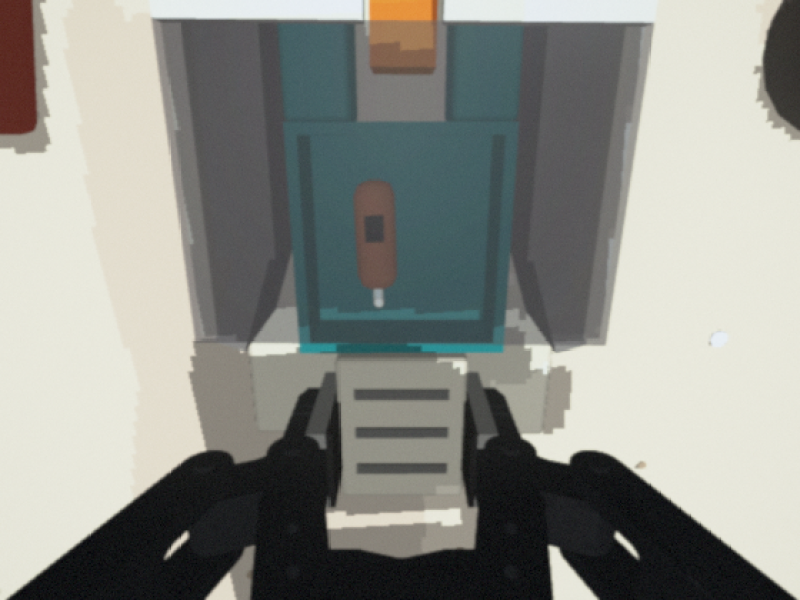

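View pics/t12.png

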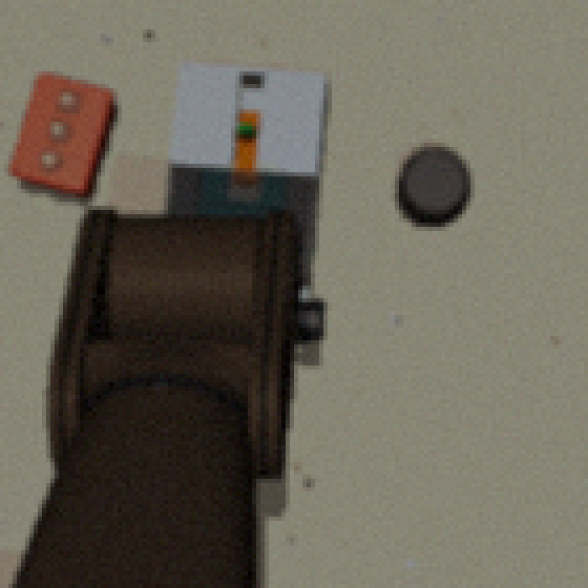

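Request:
apply_moves(steps=[{"tx":0,"ty":-2,"tz":0,"wx":0,"wy":0,"wz":0},{"tx":0,"ty":-4,"tz":0,"wx":0,"wy":0,"wz":0},{"tx":0,"ty":-6,"tz":0,"wx":0,"wy":0,"wz":0},{"tx":0,"ty":-6,"tz":0,"wx":0,"wy":0,"wz":0}])

```text
time: 19.7
eef_pos: [0.5598, 0.0968, 0.1865]
tcp_rot: [-0.682, 0.732, 0.001, -0.0]
contact_force: [-2.2, 0.8, -1.4]
opening: 0.404
```

Request:
apply_moves(steps=[{"tx":0,"ty":-1,"tz":0,"wx":0,"wy":0,"wz":0},{"tx":0,"ty":-2,"tz":0,"wx":0,"wy":0,"wz":0},{"tx":0,"ty":-2,"tz":0,"wx":0,"wy":0,"wz":0}])

```text
time: 20.0
eef_pos: [0.562, 0.0966, 0.1866]
tcp_rot: [-0.682, 0.731, 0.0, -0.0]
contact_force: [-3.4, 0.3, -1.3]
opening: 0.405
```

Request:
apply_moves(steps=[{"tx":0,"ty":-1,"tz":0,"wx":0,"wy":0,"wz":0},{"tx":0,"ty":-2,"tz":0,"wx":0,"wy":0,"wz":0},{"tx":0,"ty":-2,"tz":0,"wx":0,"wy":0,"wz":0}])

```text
time: 20.3
eef_pos: [0.5634, 0.0966, 0.1864]
tcp_rot: [-0.682, 0.732, 0.001, -0.001]
contact_force: [-6.8, 1.4, -0.4]
opening: 0.406
```

Request:
apply_moves(steps=[{"tx":0,"ty":-1,"tz":0,"wx":0,"wy":0,"wz":0},{"tx":0,"ty":-2,"tz":0,"wx":0,"wy":0,"wz":0},{"tx":0,"ty":-2,"tz":0,"wx":0,"wy":0,"wz":0}])

```text
time: 20.6
eef_pos: [0.5644, 0.0966, 0.1862]
tcp_rot: [-0.682, 0.732, 0.003, -0.003]
contact_force: [-13.0, 0.2, 6.0]
opening: 0.402
```

```bash
python3 - <<'E'
from h import *
plan([*dk(D,(-.025,0)),.187],-np.pi/2+D[2])
c=wcam();cv2.imwrite('pics/w13.png',cv2.resize(c['img'][:,:,::-1],(800,600),interpolation=3))
c=imaging.read_camera('top');cv2.imwrite('pics/t13.png',cv2.resize(c['img'][140:280,190:330,::-1],None,fx=4.2,fy=4.2,interpolation=3))
E
```

```text
[np.float64(0.5857785110534153), np.float64(0.09488793679049139), -0.0695]
t [ 0.3  3.5 -0.7] w [ 0.0084 -0.0001 -0.0012] time 20.6 at [0.5644 0.0966 0.1862] F [-13.    0.2   6. ] open 0.402
```

View pics/w13.png

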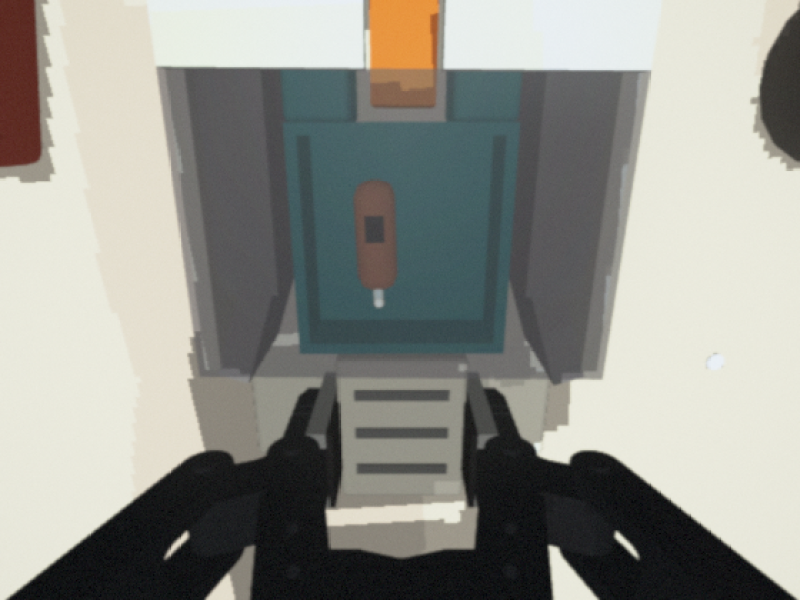

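View pics/t13.png

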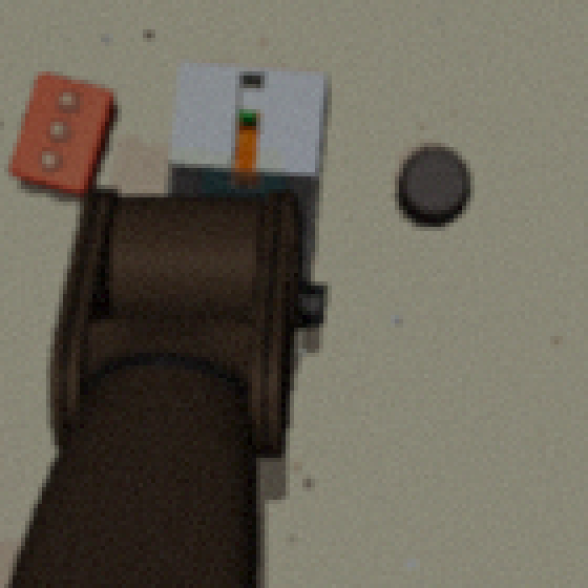

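Request:
apply_moves(steps=[{"tx":0,"ty":-1,"tz":0,"wx":0,"wy":0,"wz":0},{"tx":0,"ty":-2,"tz":0,"wx":0,"wy":0,"wz":0},{"tx":0,"ty":-3,"tz":0,"wx":0,"wy":0,"wz":0},{"tx":0,"ty":-3,"tz":0,"wx":0,"wy":0,"wz":0}])

```text
time: 21.1
eef_pos: [0.5658, 0.0967, 0.1862]
tcp_rot: [-0.682, 0.732, 0.006, -0.006]
contact_force: [-23.0, 0.3, 13.6]
opening: 0.406
```

```bash
python3 - <<'E'
from h import *
plan([*dk(D,(-.025,0)),.187],-np.pi/2+D[2])
c=wcam();cv2.imwrite('pics/w14.png',cv2.resize(c['img'][:,:,::-1],(800,600),interpolation=3))
def loc(u,v,z):
    w=ray(c,(u*.7,v*.7),z)[:2]-D[:2];a=D[2];return np.round([1000*(w[0]*np.cos(a)+w[1]*np.sin(a)),1000*(-w[0]*np.sin(a)+w[1]*np.cos(a))],1)
for n,u,v,z in [('well',401,353,.032),('gripstart',401,356,.036),('gripend',401,494,.036),('hoodfront',401,377,.046),('hoodfrontlow',401,377,.042),('tongue',403,106,.026)]: print(n,loc(u,v,z))
E
```

```text
[np.float64(0.5857785110534153), np.float64(0.09488793679049139), -0.0695]
t [ 0.4  5.  -0.7] w [ 0.0165 -0.0006 -0.0011] time 21.1 at [0.5658 0.0967 0.1862] F [-23.    0.3  13.6] open 0.406
well [ 2.4 -0.2]
gripstart [ 3.5 -0.2]
gripend [-41.3  -0.2]
hoodfront [ 2.7 -0.2]
hoodfrontlow [ 0.5 -0.2]
tongue [65.2 -0.7]
```

View pics/w14.png

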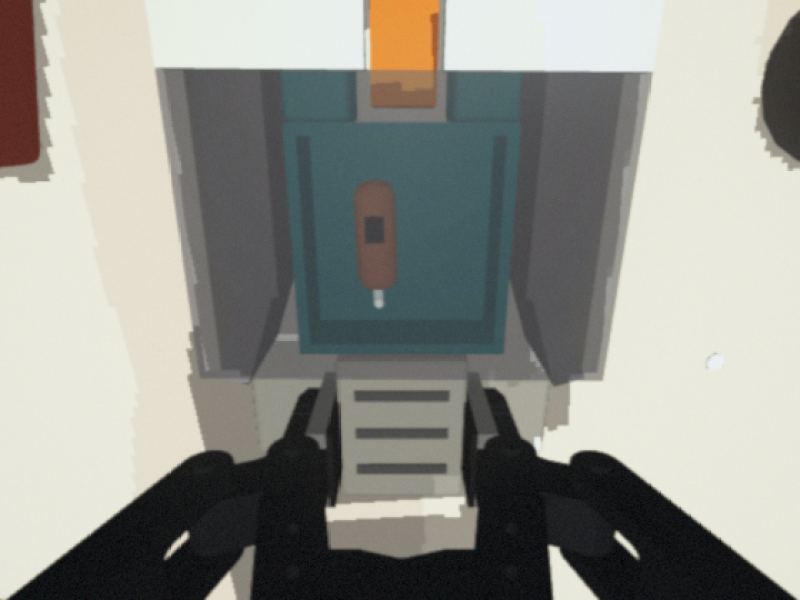

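Request:
apply_moves(steps=[{"tx":0,"ty":1.5,"tz":0,"wx":0,"wy":0,"wz":0},{"tx":0,"ty":3,"tz":-0.3,"wx":0,"wy":0,"wz":0},{"tx":0,"ty":4,"tz":-0.5,"wx":0,"wy":0,"wz":0},{"tx":0,"ty":4,"tz":-0.5,"wx":0,"wy":0,"wz":0}])

```text
time: 21.55
eef_pos: [0.5638, 0.0966, 0.1866]
tcp_rot: [-0.682, 0.732, 0.002, -0.002]
contact_force: [-8.9, 1.2, 0.2]
opening: 0.403
```

Request:
apply_moves(hand=0.85, steps=[{"tx":0,"ty":0,"tz":0,"wx":0,"wy":0,"wz":0},{"tx":0,"ty":0,"tz":0,"wx":0,"wy":0,"wz":0},{"tx":0,"ty":0,"tz":0,"wx":0,"wy":0,"wz":0},{"tx":0,"ty":0,"tz":0,"wx":0,"wy":0,"wz":0},{"tx":0,"ty":2,"tz":-5,"wx":0,"wy":0,"wz":0},{"tx":0,"ty":2,"tz":-20,"wx":0,"wy":0,"wz":0},{"tx":0,"ty":2,"tz":-45,"wx":0,"wy":0,"wz":0},{"tx":0,"ty":2,"tz":-80,"wx":0,"wy":0,"wz":0},{"tx":0,"ty":2,"tz":-110,"wx":0,"wy":0,"wz":0},{"tx":0,"ty":2,"tz":-130,"wx":0,"wy":0,"wz":0},{"tx":0,"ty":2,"tz":-130,"wx":0,"wy":0,"wz":0},{"tx":0,"ty":2,"tz":-130,"wx":0,"wy":0,"wz":0}])

```text
time: 22.75
eef_pos: [0.5629, 0.0966, 0.318]
tcp_rot: [-0.682, 0.731, -0.001, 0.001]
contact_force: [-0.9, -0.0, -0.9]
opening: 0.852
```

```bash
python3 - <<'E'
from h import *
plan([*dk(D,(-.025,0)),.187],-np.pi/2+D[2])
c=wcam();np.save('w15.npy',c,allow_pickle=True);cv2.imwrite('pics/w15.png',cv2.resize(c['img'][:,:,::-1],(800,600),interpolation=3))
c=imaging.read_camera('scene');cv2.imwrite('pics/s15.png',cv2.resize(c['img'][150:290,220:380,::-1],None,fx=4.2,fy=4.2,interpolation=3))
c=imaging.read_camera('top');cv2.imwrite('pics/t15.png',cv2.resize(c['img'][140:280,190:330,::-1],None,fx=4.2,fy=4.2,interpolation=3))
E
```

```text
[np.float64(0.5857785110534153), np.float64(0.09488793679049139), -0.0695]
t [1.00e-01 2.20e+00 1.31e+02] w [-0.0015  0.     -0.0006] time 22.75 at [0.5629 0.0966 0.318 ] F [-0.9 -0.  -0.9] open 0.852
```

View pics/w15.png

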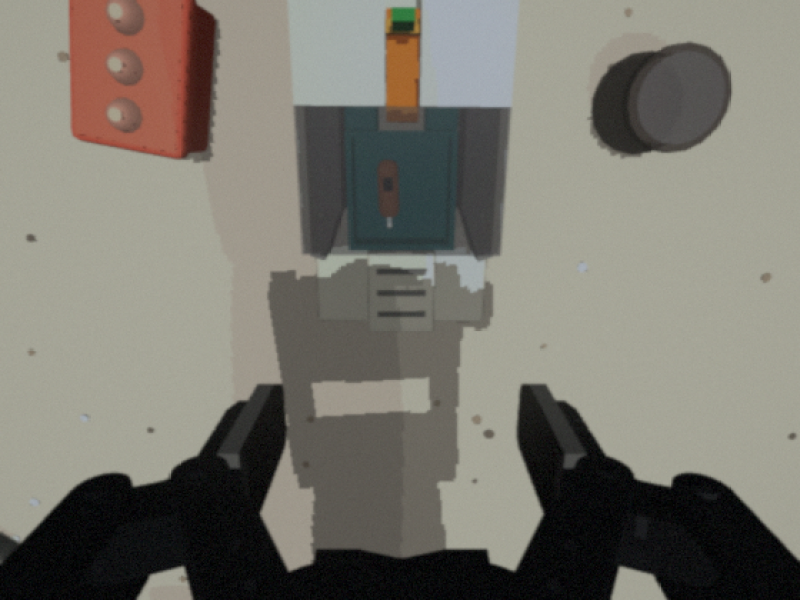

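View pics/s15.png

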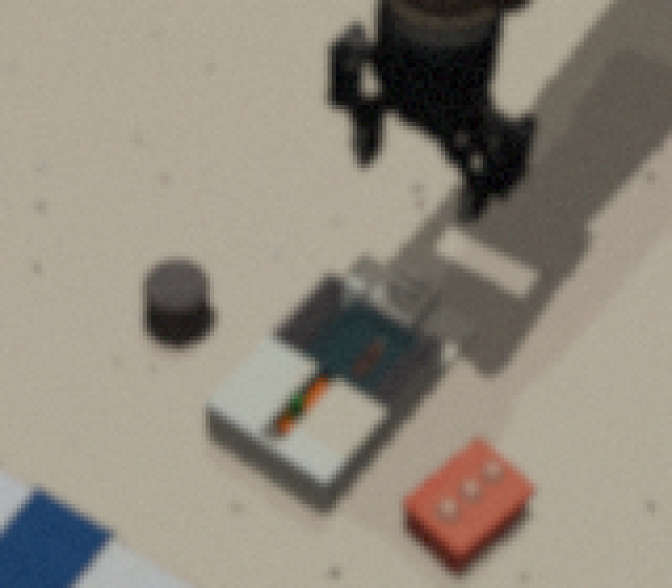

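View pics/t15.png

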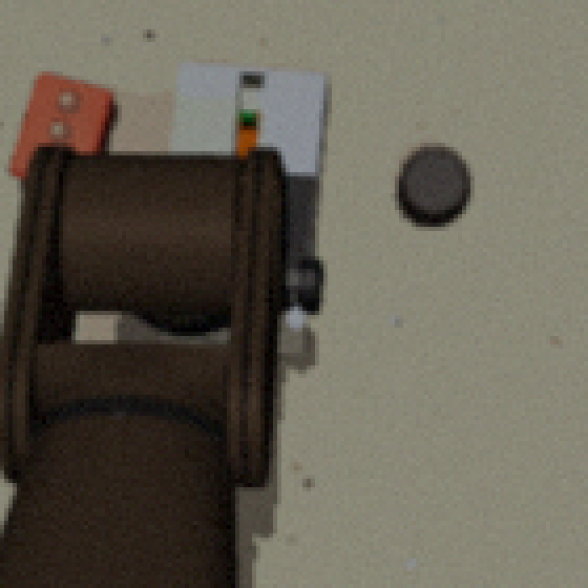

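```bash
python3 - <<'E'
from h import *
c=np.load('w15.npy',allow_pickle=True).item()
im=c['img'][0:240,190:370,::-1];cv2.imwrite('pics/w15c.png',cv2.resize(im,None,fx=2.5*1,fy=2.5,interpolation=3))
c1=np.load('w1.npy',allow_pickle=True).item();im=c1['img'][150:400,210:350,::-1];cv2.imwrite('pics/w1d.png',cv2.resize(im,None,fx=2.4,fy=2.4,interpolation=3))
def loc(c,u,v,z):
    w=ray(c,(u,v),z)[:2]-D[:2];a=D[2];return np.round([1000*(w[0]*np.cos(a)+w[1]*np.sin(a)),1000*(-w[0]*np.sin(a)+w[1]*np.cos(a))],1)
for n,u,v,z in [('apron',401,322,.01),('gripend',401,331,.036),('gripend',401,331,.036),('hoodfront',401,253,.046),('junc',401,106,.046),('tongue',401,122,.026),('slotroot',401,131,.032),('flagtop near',403,22,.057),('flag far',403,8,.057)]: print(n,loc(c,u*.7,v*.7,z))
E
```

```text
[np.float64(0.5857785110534153), np.float64(0.09488793679049139), -0.0695]
apron [-48.2  -0.4]
gripend [-43.5  -0.4]
gripend [-43.5  -0.4]
hoodfront [ 2.7 -0.4]
junc [71.3 -0.4]
tongue [64.9 -0.4]
slotroot [60.6 -0.4]
flagtop near [103.2  -1.2]
flag far [108.3  -1.2]
```

View pics/w15c.png

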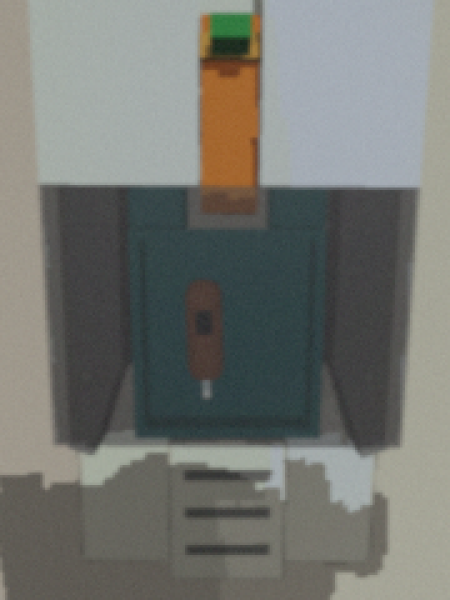

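View pics/w1d.png

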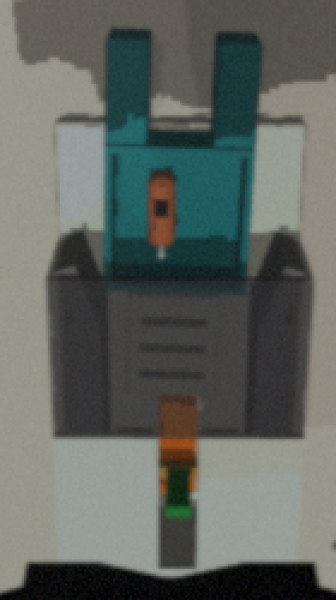

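```bash
python3 - <<'E'
from h import *
c=np.load('w15.npy',allow_pickle=True).item();c1=np.load('w1.npy',allow_pickle=True).item()
def loc(c,u,v,z):
    w=ray(c,(u,v),z)[:2]-D[:2];a=D[2];return np.round([1000*(w[0]*np.cos(a)+w[1]*np.sin(a)),1000*(-w[0]*np.sin(a)+w[1]*np.cos(a))],1)
print('flag c1 top',loc(c1,284,360.4,.057),loc(c1,284,365.4,.057), 'hoodfront c1',loc(c1,285,266,.046),'tongue c1 ',loc(c1,284,150+396/2.4,.026))
print('now',loc(c,282,13/2.5,.057),loc(c,282,38/2.5,.057))
# edge profiles w15: column through grip & apron
g=cv2.cvtColor(c['img'],cv2.COLOR_RGB2GRAY).astype(int)
print('grip col',list(zip(range(222,240),g[222:240,275:288].mean(1).round().astype(int))))
print('apron col',list(zip(range(216,232),g[216:232,310:330].mean(1).round().astype(int))))
print('hood col',list(zip(range(168,190),g[168:190,262:272].mean(1).round().astype(int))))
i=cv2.imread('pics/w14.png');g=cv2.cvtColor(i,cv2.COLOR_BGR2GRAY)
print('w14 grip',list(zip(range(484,506,2),g[484:506:2,360:440].mean(1).round().astype(int))))
E
```

```text
[np.float64(0.5857785110534153), np.float64(0.09488793679049139), -0.0695]
flag c1 top [93.7 -0.6] [99.6 -0.6] hoodfront c1 [0.4 0.2] tongue c1  [65.7 -0.4]
now [108.5  -1.1] [103.3  -1.1]
grip col [(222, np.int64(100)), (223, np.int64(108)), (224, np.int64(108)), (225, np.int64(108)), (226, np.int64(109)), (227, np.int64(108)), (228, np.int64(108)), (229, np.int64(107)), (230, np.int64(105)), (231, np.int64(99)), (232, np.int64(99)), (233, np.int64(100)), (234, np.int64(100)), (235, np.int64(100)), (236, np.int64(99)), (237, np.int64(99)), (238, np.int64(99)), (239, np.int64(100))]
apron col [(216, np.int64(116)), (217, np.int64(116)), (218, np.int64(116)), (219, np.int64(117)), (220, np.int64(116)), (221, np.int64(116)), (222, np.int64(116)), (223, np.int64(114)), (224, np.int64(105)), (225, np.int64(98)), (226, np.int64(101)), (227, np.int64(104)), (228, np.int64(109)), (229, np.int64(118)), (230, np.int64(121)), (231, np.int64(121))]
hood col [(168, np.int64(52)), (169, np.int64(51)), (170, np.int64(53)), (171, np.int64(56)), (172, np.int64(58)), (173, np.int64(58)), (174, np.int64(60)), (175, np.int64(65)), (176, np.int64(76)), (177, np.int64(100)), (178, np.int64(129)), (179, np.int64(159)), (180, np.int64(166)), (181, np.int64(168)), (182, np.int64(167)), (183, np.int64(167)), (184, np.int64(156)), (185, np.int64(120)), (186, np.int64(102)), (187, np.int64(95)), (188, np.int64(74)), (189, np.int64(64))]
w14 grip [(484, np.int64(148)), (486, np.int64(147)), (488, np.int64(147)), (490, np.int64(147)), (492, np.int64(146)), (494, np.int64(137)), (496, np.int64(136)), (498, np.int64(152)), (500, np.int64(187)), (502, np.int64(211)), (504, np.int64(223))]
```

```bash
python3 - <<'E'
from h import *
c=np.load('w15.npy',allow_pickle=True).item()
def loc(c,u,v,z):
    w=ray(c,(u,v),z)[:2]-D[:2];a=D[2];return (1000*(w[0]*np.cos(a)+w[1]*np.sin(a))).round(1)
print('apron',loc(c,281,224.6,.01),'grip',loc(c,281,230.8,.036),'tongue',loc(c,281,214/2.5,.026),'root z32',loc(c,281,229/2.5,.032),'root z10',loc(c,281,229/2.5,.01))
# joint fit of camera height/pitch error is skipped; predicted rows if home:
for n,X in [('apron',(-.05,0,.01)),('grip',(-.045,0,.036)),('tongue',(.064,0,.026)),('root',(.06,0,.032)),('hood',(0,0,.046)),('hoodlow',(0,0,.042))]:
    print(n,proj(c,np.array([*dk(D,X[:2]),X[2]])).round(1))
E
```

```text
[np.float64(0.5857785110534153), np.float64(0.09488793679049139), -0.0695]
apron -47.5 grip -42.7 tongue 64.8 root z32 60.7 root z10 60.9
apron [280.2 227.3]
grip [280.2 233.5]
tongue [280.2  86.8]
root [280.2  92.6]
hood [280.2 180.7]
hoodlow [280.2 179.4]
```

```bash
python3 -c "
from h import *
s=readout.get_state();print(s['time'],abs(s['dq']).max(),s['contact_force'])
print(ctrl.sign_off())"
```

```text
[np.float64(0.5857785110534153), np.float64(0.09488793679049139), -0.0695]
22.9 0.008666779232403221 [-0.18111734 -0.66773589 -0.0513382 ]
the job is handed in; nothing more can be done
None
```

The tray is fully home in the dock, fork end first, with the shuttle pushed back. I handed the job in at 22.9 s with the gripper open and well clear of the dock.

I drew the tray out by its fork and set it on the counter about a quarter turn round. I then took it by its white grip, finished the turn and slid it in. I pushed until it stopped: the force rose from about 4 N, the shuttle's friction, to 23 N with no further movement. Then I eased off and let go.

**Final checks:**
- **Tray position:** after release, the last wrist picture put the grip end and the fork's slot within about 0.3 mm of fully home, measured against the dock edge and tongue.
- **Shuttle:** the flag moved about 7–9 mm back in the pictures. That fits a 0–2 mm start and its stop, but the camera error is 1–2 mm, so "right back" rests mainly on the hard stop at 23 N.
- **Aid:** the copper aid was still in the well.
- **Other things:** the dome box and loupe looked unmoved. I did not re-check the cup, cradle, spray, brush and funnel at the end, but the arm did not come near them after the first measurements.

Nothing failed. The absolute positions from the wrist camera were off by 1–3 mm, so I compared points within the same picture instead.

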